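# Tighten the cam lock of a laboratory shelf

### The arm

A 7-joint arm with a two-finger parallel gripper is mounted at the origin on the work surface. World frame = base frame: x ahead of the robot, y to its left, z up, the work surface at z = 0. Lengths are in m, angles in rad, forces in N, time in s.
With the tool pointing down it reaches from about 0.4 to 0.85 m from the base axis. Payload 4.5 kg.
Tool frame: the origin (TCP) lies at the very end of the fingers, on their centre line; the grasp point (between the pads) lies 19 mm behind it; z points along the fingers, x is the direction in which the jaws open and shut, and the axes are right-handed (so a half turn about z gives the same grasp; the last joint's range is limited). The gripper opens to 88 mm and grips with 3 to 60 N. Pads are 18 mm wide; open, the fingers measure 123 mm over their backs; the gripper's body (75 mm by 187 mm) begins 45 mm behind the grasp point.
Start: joints at [1.151, 0.689, -0.195, 1.565, 0.157, 0.902, -0.215], TCP at [0.274, -0.562, 0.206] pointing down, gripper open.
Joint ranges: [-3.01, 3.01], [-0.46, 2.08], [-1.47, 1.51], [0.13, 2.56], [-1, 4.14], [0.04, 2.09], [-2.66, 2.66]. Speed limits (rad/s): [2.57, 2.57, 3.14, 3.14, 3.14, 3.14, 3.14].

### API

Orientations are given as a unit quaternion [x, y, z, w].
In Python, from plant import * gives the robot as it stands.
- The arm moves only by the tool apply_moves, never from a script. Its argument "series" is a list of rows, each an object of numbers: "x", "y", "z": the shift along the tool's x, y, z in units of 80 cm (1.0 is 80 cm); "wx", "wy", "wz": the turn, a rotation vector about the tool's x, y, z in units of pi rad (1.0 is pi rad); "fingers": the opening, from -1 (shut) to 1 (fully open), so that 0 is half open. In form: [{"x": .., "y": .., "z": .., "wx": .., "wy": .., "wz": .., "fingers": ..}, ...]. A call has 1 to 8 rows; each row shifts and turns the pose as measured when the row begins, along the tool's axes as they then stand; what a row does not reach is not made up. A row lasts 1/8 s, in which the tool goes at most 62.5 mm and 10.7 degrees, less where a joint would pass 70% of its speed; a pose out of reach is approached as far as the arm can. A call with a number of a shift or a turn outside -1 to 1 is refused whole. A call with a gripper value outside its range is refused whole. The fingers move at their own pace and stop on an object; "force" is the grip in N (left out, the last holds). Time passes only in rows, so rows that do not move let the fingers close. It gives the time, the measured TCP pose, the force and the opening at its end, in the units of the state.
- get_state(): the state, without advancing time (a new reading comes with each control period).
- snapshot(name): name is "scene" or "top"; returns (picture, depth): 420x560x3 uint8, red, green, blue; 420x560 float32, m along the optical axis (not along the pixel's ray), 0 where there is no reading.
- camera_model(name): a dict with "camera_matrix" (3x3 intrinsics, pixels), "world_from_camera" (4x4, takes a point from camera to world coordinates). Camera axes: x right, y up, looking along -z (the intrinsics and any distortion apply to the point x, -y, -z); pixel columns grow to the right and rows downward; lengths in m; the calibration is good to about 2 mm. A picture is of the moment at which its call begins. camera_model takes no time and is no camera call.
- finish_job(): hands the job in, once; it reports no verdict.
The state is a dict: "clock": time; "q": joint angles; "qd": joint speeds; "joint_torque": joint torques, N m; "tool_pos": TCP position; "eef_rot": TCP orientation; "contact_force": force on the tool from outside, world axes, zero at the start; "moment": the same for the moment, N m; "opening": opening from 0.0 (shut) to 1.0 (fully open).
Only numpy, scipy, OpenCV 4.12 (cv2) and the standard library are available. Lean on these libraries where they do the work, as an engineer would, in place of code of your own. Each camera call takes 0.05 s, during which the arm holds its last target. There are 200 camera calls.

### The job

A reagent shelf is being put together on the bench: its end panel stands loosely on the end of the shelf board, bolt in the cam, with a gap of one or two millimetres. Take the big flat-blade screwdriver from the stand, seat its blade in the cam's slot and turn the cam clockwise until the end panel is drawn up tight against the board along its whole length, stopping when it is firmly snug and not overtightening; do not lean hard on the driver or let the blade dig into the board. Then put the driver back upright in the hole it came from, and leave everything else standing where it is.

Things in the scene. Friction and masses are not known exactly. Their poses are not given: they have to be found in the camera images.
- board: White laminate shelf board, 200 (x) x 240 (y) x 36 mm thick, lying flat on the bench; it does not move. Origin: centre of its underside, z up. Its joint edge is the face at x = +100 mm; the edge at x = -100 has blue edging. The cam's axis is at x = +60 (give or take 1.4), y = 0, in a 46 mm square grey plastic housing flush with the board's top, 36 mm above the bench.
- edge (a point): Point of the board at the top of its joint edge, mid-length (board x = +100, y = 0, z = 36 mm); axes as the board's, x pointing out of the edge towards the end panel.
- cam (a joint): Turn of the cam, rad: 0 = open, slot along the board's x; grows clockwise seen from above (tightening); stops at 0 and 2.3; starts at 0 to 0.2, stays where left. It turns at 0.1 to 0.15 N m and from about 0.5 to 0.9 on draws the bolt in, 4.2 mm/rad. The gap shuts anywhere from 0.85 to 1.5, never the same twice; then the torque climbs 0.1 to 0.15 N m per 0.1 rad: 0.35 to 0.45 is firmly snug, 0.55 too much.
- slot (a point): Centre of the cam's top face, flush with the board's top (36 mm above the bench); turns with the cam. x runs along the slot, z up. The cam is a zinc disc of 34 mm diameter with one straight slot, 18 mm long, 4 mm wide, 6.5 mm deep, closed at both ends, centred on the axis. A small dark pip marks the slot's +x end, which points at the end panel when open.
- panel: End panel, white laminate with blue top edging, 18 mm thick (x) x 240 (y) x 90 mm high, 0.4 to 0.65 kg, loose, standing upright along the joint edge. Origin: centre of its underside; x points away from the board. A bolt (head 34 mm off its inner face) and two dowels reach into bores of the board, 18 mm above the bench, with about 1 mm play. The gap at the start is 1.2 to 1.8 mm.
- face_a (a point): Point on the panel's inner face at panel y = +110 mm, 18 mm above the bench. Its x in the frame of point edge is the gap there.
- face_b (a point): The same at panel y = -110 mm.
- stand: Grey steel driver stand, fixed: a 70 x 210 x 10 mm plate, top 95 mm above the bench, on two end plates. Origin: centre of its underside; three 20 mm holes in a row along its y, at y = -70, 0 and +70 mm. A tool hangs in each hole, its collar resting on the plate; which tool is where varies.
- driver: Big flat-blade screwdriver, 0.16 kg, upright in the stand. Origin: middle of the blade's tip; z up the shaft, x along the blade's width. Blade 14 x 2.5 mm, tapering over the last 5 mm to 12.8 x 1.9 at the tip; shaft 8 mm thick; collar 25 mm across, underside at z = 80; black square handle 26 x 26 mm, z = 84 to 162, flats facing x and y. In the stand its tip is 15 mm above the bench.
- tip (a point): Middle of the tip of the driver's blade (the origin of driver).
- grip (a point): Point for gripping the driver's square handle, on its axis, 128 mm above the tip.
- cross_driver: Cross-point screwdriver with a slim round handle 21 mm across, 150 mm long, in another hole of the stand; leave it there. Origin at its tip.
- nut_spinner: Nut spinner with a round handle 28 mm across, 157 mm long, in another hole of the stand; leave it there. Origin at its foot.
- spare_cam: Spare zinc cam, plain disc 34 mm across, 12 mm high, lying on the board; leave it. Origin: centre of its underside.
- reagent: Amber reagent bottle, 68 mm across, 150 mm high; leave it. Origin: centre of its underside.
- wash: White plastic bottle with red cap, 60 mm across, 150 mm high; leave it. Origin: centre of its underside.
- beaker: Glass beaker, 68 mm across, 85 mm high; leave it. Origin: centre of its underside.
- try_square: Small metal try square lying flat, 150 mm long, 16 mm high at most; leave it. Origin: centre of its underside.
There are look-alikes about, which are no part of the job. What is shaped like the driver but orange is not meant.

How it is judged:
By the outcome, as a careful person would: the job done as asked, in the order asked, and still so for the second after the job is handed in, with the robot touching nothing.
It also fails if it takes over 67 s, if anything falls off the work surface, if the arm or the gripper's body presses on something with over 40 N, if the wrist force passes 120 N, or if a joint passes its speed limit or range.

## Working session

There is one attempt and no reset: what is moved stays moved. The work goes in short steps, Python scripts to look and compute and a tool call to move; the robot and the scene stay as the last step left them, time stands still between calls to the robot, and variables do not carry over. Pictures are saved under pics/ and viewed, about 8 in all and at most 12, crops included, and the job is handed in when it is done.

Besides the shell and the picture viewer there is one more tool, called after ">>>" as name([rows], argument=value, ...), one row to a line, values as JSON. apply_moves: Moves the arm, as the interface text tells. Its arguments: {"type":"object","properties":{"series":{"type":"array","items":{"type":"object","properties":{"x":{"type":"number"},"y":{"type":"number"},"z":{"type":"number"},"wx":{"type":"number"},"wy":{"type":"number"},"wz":{"type":"number"},"fingers":{"type":"number"}}}},"force":{"type":"number"}},"required":["series"]}

```bash
mkdir -p pics; cat > h.py <<'E'
from plant import *
import numpy as np, cv2
from scipy.spatial.transform import Rotation as R
def cast(name,u,v,z):
    m=camera_model(name);K=np.array(m["camera_matrix"]);T=np.array(m["world_from_camera"])
    d=np.array([(u-K[0,2])/K[0,0],-(v-K[1,2])/K[1,1],-1.0]);d=T[:3,:3]@d;o=T[:3,3]
    return o+d*(z-o[2])/d[2]
def proj(name,p):
    m=camera_model(name);K=np.array(m["camera_matrix"]);T=np.linalg.inv(np.array(m["world_from_camera"]))
    c=T[:3,:3]@np.array(p)+T[:3,3]
    return K[0,2]+K[0,0]*c[0]/-c[2],K[1,2]-K[1,1]*c[1]/-c[2]
def cloud(name,dep):
    m=camera_model(name);K=np.array(m["camera_matrix"]);T=np.array(m["world_from_camera"])
    v,u=np.mgrid[:dep.shape[0],:dep.shape[1]]
    c=np.stack([(u-K[0,2])/K[0,0]*dep,-(v-K[1,2])/K[1,1]*dep,-dep],-1)
    return c@T[:3,:3].T+T[:3,3]
E
python3 - <<'E'
from h import *
for n in("scene","top"):
    p,d=snapshot(n);np.savez(n+"0.npz",p=p,d=d)
    cv2.imwrite(f"pics/{n}0.png",p[:,:,::-1])
    m=camera_model(n);print(n,{k:np.round(np.array(v),4).tolist() if not isinstance(v,str) else v for k,v in m.items()})
print(get_state())
E
```

```text
scene {'camera_matrix': [[435.4568, 0.0, 282.429], [0.0, 435.4568, 204.5547], [0.0, 0.0, 1.0]], 'world_from_camera': [[-0.4241, -0.4991, 0.7556, 1.258], [0.9054, -0.2496, 0.3434, 0.3708], [0.0172, 0.8298, 0.5578, 0.6035], [0.0, 0.0, 0.0, 1.0]]}
top {'camera_matrix': [[476.4225, 0.0, 281.5162], [0.0, 476.4225, 205.4356], [0.0, 0.0, 1.0]], 'world_from_camera': [[-0.0276, 0.9854, -0.1682, 0.3925], [-0.9995, -0.0248, 0.0192, 0.0733], [0.0148, 0.1686, 0.9856, 1.3774], [0.0, 0.0, 0.0, 1.0]]}
{'clock': 0.1, 'q': array([ 1.15082769,  0.68990228, -0.19451495,  1.56622808,  0.15728132,
        0.90247112, -0.21510208]), 'qd': array([ 1.45941643e-03, -1.73169189e-03,  9.67064450e-04, -2.50207811e-03,
        1.90092131e-03,  5.95822036e-05,  9.98240747e-04]), 'joint_torque': array([-2.63769063e-03, -5.28493953e+01, -1.27140820e+00, -1.53835863e+01,
       -5.26253390e-02,  1.92786349e-03,  4.03309070e-05]), 'tool_pos': array([ 0.27366739, -0.56122357,  0.20569196]), 'eef_rot': array([ 8.48058480e-01, -5.29902027e-01, -7.13065156e-04, -3.85175652e-04]), 'contact_force': array([-0.1106002 , -0.08575021,  0.30192392]), 'moment': array([ 0.0420505 , -0.01196141, -0.03855225]), 'opening': 0.9985840463404468}
```

View pics/scene0.png

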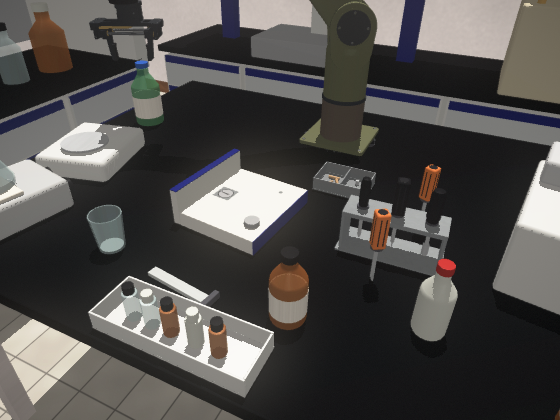

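View pics/top0.png

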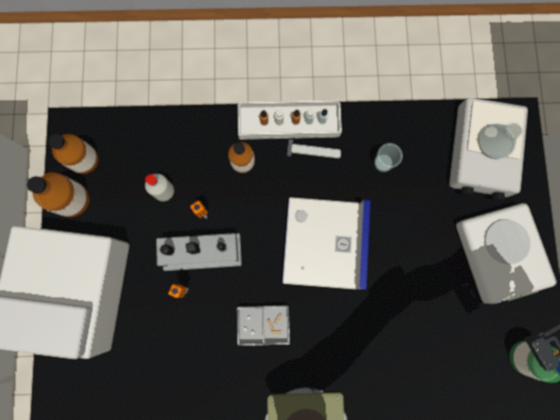

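The overview shows the board with its panel (blue top) at top px (365,243), the cam housing at (343,243) and the stand at (200,250). The stand holds dark-handled tools at about (167,247), (193,247) and (222,243). The orange look-alikes are at (178,291) and (199,209). Next I'll take a close crop of the stand and cam.

```bash
python3 - <<'E'
from h import *
s=np.load("scene0.npz");t=np.load("top0.npz")
a=cv2.resize(s['p'][150:290,320:470],None,fx=4,fy=4,interpolation=cv2.INTER_CUBIC)[:,:,::-1]
b=cv2.resize(t['p'][200:300,145:255],None,fx=4,fy=4,interpolation=cv2.INTER_CUBIC)[:,:,::-1]
c=cv2.resize(t['p'][190:295,275:380],None,fx=2.8,fy=2.8,interpolation=cv2.INTER_CUBIC)[:,:,::-1]
im=np.zeros((600,800,3),np.uint8)
a=cv2.resize(a,(400,373));im[:373,:400]=np.clip(a.astype(float)*1.5,0,255)
b=cv2.resize(b,(400,364));im[:364,400:]=np.clip(b.astype(float)*1.5,0,255)
c=cv2.resize(t['p'][223:263,323:375],(286,220),interpolation=cv2.INTER_CUBIC)[:,:,::-1];im[375:595,400:686]=c
d=cv2.resize(s['p'][175:215,200:252],(286,220),interpolation=cv2.INTER_CUBIC)[:,:,::-1];im[375:595,50:336]=d
cv2.imwrite("pics/c1.png",im)
C=cloud("top",t['d'])
for (u,v) in [(167,247),(193,247),(222,243),(210,260),(325,275),(343,243),(365,243)]:
    print(u,v,np.round(C[v,u],4))
# stand & board masks by height
z=C[:,:,2]
def rect(mask,name):
    n,l,st,ce=cv2.connectedComponentsWithStats(mask.astype(np.uint8))
    for i in range(1,n):
        if st[i,4]>150:
            P=C[l==i]; r=cv2.minAreaRect((P[:,:2]*1000).astype(np.float32)); print(name,st[i],np.round(P.mean(0),4),np.round(r[0],1),np.round(r[1],1),round(r[2],2))
rect((abs(z-.095)<.008)&(t['d']>0),"z95"); rect((abs(z-.036)<.006)&(t['d']>0),"z36")
rect((abs(z-.09)<.006)&(t['d']>0),"z90")
E
```

```text
167 247 [0.4994 0.3418 0.1696]
193 247 [0.4967 0.2745 0.1805]
222 243 [0.5069 0.2043 0.1584]
210 260 [0.4682 0.2433 0.096 ]
325 275 [ 0.4215 -0.0689  0.0347]
343 243 [ 0.5092 -0.1231  0.0391]
365 243 [ 0.5037 -0.1767  0.0832]
z95 [229 143  24  23 155] [0.7502 0.1563 0.0966] [759.7 158.4] [64.2 61.7] 88.64
z95 [359 200  11  89 524] [ 0.5004 -0.1727  0.0904] [ 501.9 -173.2] [ 19.  239.9] 83.98
z95 [ 157  234   80   31 1701] [0.4972 0.276  0.0944] [498.4 280.9] [ 70.6 211. ] 2.26
z95 [ 97 240  24 115 228] [0.3779 0.5097 0.0952] [381.3 508.8] [  8.1 295.7] 82.04
z36 [238 101  91  26 229] [0.9269 0.055  0.0367] [929.7  41.7] [ 71.1 274.9] 15.11
z36 [239 132  75   4 152] [0.8357 0.0589 0.0369] [835.6  57.3] [217.4   7. ] 89.99
z36 [ 283  198   77   91 5778] [ 0.5099 -0.0642  0.0358] [513.6 -63.8] [204.3 240.8] 84.03
z36 [459 221  29  82 156] [ 0.4485 -0.4848  0.036 ] [ 447.6 -485.4] [233.6  12.2] 12.51
z90 [468 101  56  59 891] [ 0.8441 -0.5549  0.0867] [ 810.8 -566.5] [148.8 164.7] 78.64
z90 [359 200  11  89 603] [ 0.4995 -0.1726  0.0898] [ 501.9 -173.2] [ 19.5 239.9] 84.09
z90 [ 157  234   80   31 1263] [0.4976 0.2773 0.0932] [498.4 280.8] [ 70.6 211. ] 2.26
```

View pics/c1.png

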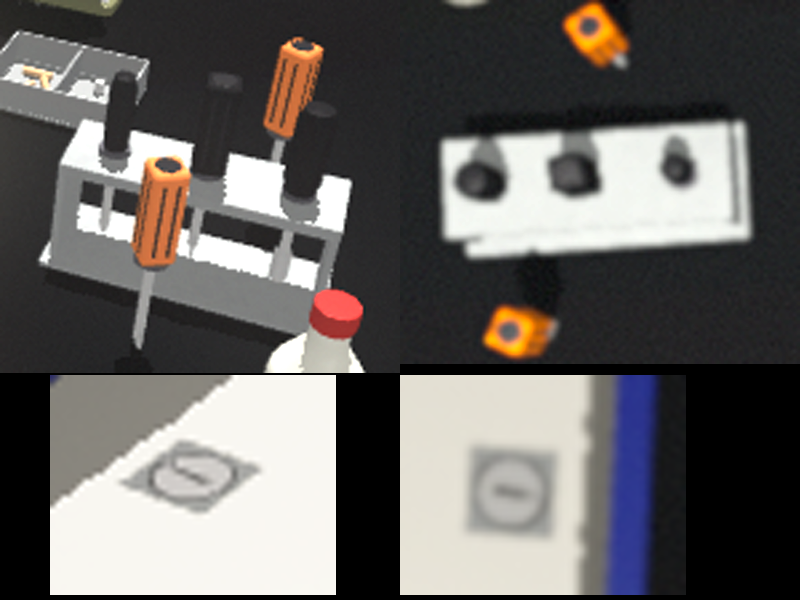

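The middle tool, at top px (193,247), has a square black handle and is the tallest, so it's the driver. The right one is slim and round (cross-point) and the left one is fat and round (nut spinner). The orange ones are separate. The slot lies roughly along the board's x, at top px (343,243). Next I'll measure precisely.

```bash
python3 - <<'E'
from h import *
s=np.load("scene0.npz");t=np.load("top0.npz")
for n,D in(("top",t),("scene",s)):
    C=cloud(n,D['d']);z=C[:,:,2];ok=D['d']>0
    m=ok&(z>.168)&(z<.185)&(abs(C[:,:,0]-.497)<.04)&(abs(C[:,:,1]-.276)<.035)
    P=C[m];r=cv2.minAreaRect((P[:,:2]*1000).astype(np.float32))
    vu=np.argwhere(m).mean(0);print(n,"handle top n",m.sum(),"z",np.median(P[:,2]),"mean",P.mean(0).round(4),"rect",np.round(r[0],1),np.round(r[1],1),r[2],"raycast",cast(n,vu[1],vu[0],.177).round(4))
    p=D['p'].astype(int);o=(p[:,:,0]>170)&(p[:,:,2]<80)&ok&(C[:,:,2]<.3)&(abs(C[:,:,0]-.5)<.2)&(abs(C[:,:,1]-.28)<.1)
    k,l,st,ce=cv2.connectedComponentsWithStats(o.astype(np.uint8))
    for i in range(1,k):
        if st[i,4]>25:print(" orange",st[i],C[l==i].mean(0).round(3),"zmax",C[l==i][:,2].max().round(3))
    # cam housing: grey on white
    box=(slice(228,258),slice(330,357)) if n=="top" else (slice(180,206),slice(208,246))
    g=p.sum(2)/3; sub=g[box]; 
    bg=np.percentile(sub,90); mk=(sub<bg-25)
    k,l,st,ce=cv2.connectedComponentsWithStats(mk.astype(np.uint8)); 
    for i in range(1,k):
        if st[i,4]>40:
            v,u=np.nonzero(cv2.morphologyEx((l==i).astype(np.uint8),cv2.MORPH_CLOSE,np.ones((5,5))));u=u+box[1].start;v=v+box[0].start
            W=np.array([cast(n,a,b,.036) for a,b in zip(u,v)])*1000
            r=cv2.minAreaRect(W[:,:2].astype(np.float32))
            print(" housing?",st[i],"px",u.mean(),v.mean(),"W",W.mean(0).round(1),"rect",np.round(r[0],1),np.round(r[1],1),r[2])
    # slot: darkest pixels near cam centre
    c0=proj(n,(.5075,-.1235,.036));print(" cam proj",np.round(c0,1))
    gg=cv2.resize(g[box].astype(np.float32),None,fx=6,fy=6,interpolation=cv2.INTER_CUBIC)
    cx,cy=int(c0[0]),int(c0[1])
    print(g[cy-6:cy+7,cx-9:cx+10].astype(int))
E
```

```text
top handle top n 108 z 0.17573678751892885 mean [0.4974 0.2816 0.1755] rect [497.7 282.2] [26.1 26. ] 7.597297668457031 raycast [0.4973 0.2814 0.177 ]
 orange [191 202  13  12  62] [0.599 0.268 0.16 ] zmax 0.166
 orange [169 285  13  12  64] [0.389 0.322 0.16 ] zmax 0.166
 housing? [  5   8  17  17 267] px 342.80149812734084 243.7453183520599 W [ 507.4 -122.9   36. ] rect [ 506.8 -123.5] [45.4 45.4] 87.3297348022461
 cam proj [343.  243.7]
[[216 197 173 159 157 154 151 152 157 157 159 162 164 168 173 175 179 194
  213]
 [216 197 171 154 146 145 147 154 162 161 157 152 146 147 153 157 166 188
  212]
 [216 195 167 147 139 152 168 174 179 177 176 169 156 142 144 152 165 188
  212]
 [214 192 161 143 151 171 181 184 186 185 184 182 173 154 143 150 165 191
  214]
 [214 189 156 148 168 181 184 184 184 185 185 185 182 172 153 146 165 194
  215]
 [214 187 156 157 177 181 175 173 175 179 181 183 184 179 163 144 162 195
  216]
 [214 186 158 165 180 176 154 142 148 155 161 169 177 179 167 146 162 195
  215]
 [214 185 160 170 182 176 154 139 136 135 137 147 162 170 163 145 162 197
  216]
 [213 18
[... 1346 characters left out ...]
 150 204 204 204 204 205 204 204 203 200 166
  152]
 [217 170 164 121 174 201 201 175 137 142 183 205 205 204 204 204 205 198
  121]
 [169 165 158 125 203 204 204 203 200 175 135 122 161 184 205 205 204 200
  121]
 [165 165 153 104 204 204 204 204 205 203 200 174 136 159 184 204 202 157
  144]
 [165 165 163 133 162 204 204 204 205 205 205 204 202 202 204 202 158 139
  171]
 [243 230 188 162 137 140 183 204 204 204 204 204 204 202 161 162 143 195
  234]
 [245 244 243 230 189 187 152 144 152 152 152 151 144 144 166 171 219 244
  245]
 [245 245 245 245 244 243 230 188 166 165 166 166 165 166 171 219 245 246
  246]
 [245 245 246 245 246 245 245 244 243 231 190 166 167 174 233 245 246 246
  246]]
```

>>> apply_moves([
  {"wz":-0.057,"z":-0.01,"fingers":1},
  {"wz":-0.057,"z":-0.01,"fingers":1},
  {"wz":-0.057,"z":-0.01,"fingers":1},
  {"wz":-0.057,"z":-0.01,"fingers":1},
  {"wz":-0.057,"z":-0.01,"fingers":1},
  {"wz":-0.057,"z":-0.01,"fingers":1},
  {"wz":-0.057,"z":-0.01,"fingers":1},
])

```text
schema error: expected keys x, y, z, wx, wy, wz, fingers
```

```bash
cat >> h.py <<'E'
def st(): 
    s=get_state();r=R.from_quat(s['eef_rot']);M=r.as_matrix()
    print("t",round(s['clock'],2),"pos",s['tool_pos'].round(4),"yawx",np.degrees(np.arctan2(M[1,0],M[0,0])).round(2),"toolz",M[:,2].round(4),"q",s['q'].round(2),"F",s['contact_force'].round(2),"M",s['moment'].round(3),"op",round(s['opening'],3))
    return s,M
def need(target,yaw=None):
    s,M=st();d=M.T@(np.array(target)-s['tool_pos']);out=d/.8
    w=np.zeros(3)
    if yaw is not None:
        a=np.radians(yaw);Rt=np.array([[np.cos(a),np.sin(a),0],[np.sin(a),-np.cos(a),0],[0,0,-1]])
        w=R.from_matrix(M.T@Rt).as_rotvec()/np.pi
    print("units xyz",out.round(4),"rows",np.linalg.norm(d)/.0625,"w",w.round(4))
E
python3 - <<'E'
from h import *
need((.4975,.2815,.25),7.6)
E
```

```text
t 0.1 pos [ 0.2737 -0.5612  0.2057] yawx -64.0 toolz [-8.0e-04  1.4e-03 -1.0e+00] q [ 1.15  0.69 -0.19  1.57  0.16  0.9  -0.22] F [-0.11 -0.09  0.3 ] M [ 0.042 -0.012 -0.039] op 0.999
units xyz [-0.8242 -0.7133 -0.0541] rows 13.969083587722618 w [-3.000e-04  5.000e-04 -3.978e-01]
```

>>> apply_moves([
  {"x":0,"y":0,"wx":0,"wy":0,"wz":-0.057,"z":-0.01,"fingers":1},
  {"x":0,"y":0,"wx":0,"wy":0,"wz":-0.057,"z":-0.01,"fingers":1},
  {"x":0,"y":0,"wx":0,"wy":0,"wz":-0.057,"z":-0.01,"fingers":1},
  {"x":0,"y":0,"wx":0,"wy":0,"wz":-0.057,"z":-0.01,"fingers":1},
  {"x":0,"y":0,"wx":0,"wy":0,"wz":-0.057,"z":-0.01,"fingers":1},
  {"x":0,"y":0,"wx":0,"wy":0,"wz":-0.057,"z":-0.01,"fingers":1},
  {"x":0,"y":0,"wx":0,"wy":0,"wz":-0.057,"z":-0.01,"fingers":1},
])

```text
clock: 0.98
tool_pos: [0.2716, -0.5586, 0.259]
eef_rot: [0.996, 0.089, -0.003, -0.005]
contact_force: [0.9, -0.3, 0.1]
opening: 0.996
```

```bash
python3 - <<'E'
from h import *
need((.4975,.2815,.25),7.6)
E
```

```text
t 0.97 pos [ 0.2716 -0.5586  0.259 ] yawx 10.2 toolz [-0.0073  0.0094 -0.9999] q [ 1.35  0.68 -0.58  1.49  0.39  1.1   0.87] F [ 0.93 -0.31  0.06] M [-0.062 -0.069  0.012] op 0.996
units xyz [ 0.464  -0.9834  0.0191] rows 13.92002267985968 w [-0.0033  0.0018  0.0144]
```

>>> apply_moves([
  {"x":0.032,"y":-0.066,"z":0,"wx":0,"wy":0,"wz":0,"fingers":1},
  {"x":0.032,"y":-0.066,"z":0,"wx":0,"wy":0,"wz":0,"fingers":1},
  {"x":0.032,"y":-0.066,"z":0,"wx":0,"wy":0,"wz":0,"fingers":1},
  {"x":0.032,"y":-0.066,"z":0,"wx":0,"wy":0,"wz":0,"fingers":1},
  {"x":0.032,"y":-0.066,"z":0,"wx":0,"wy":0,"wz":0,"fingers":1},
  {"x":0.032,"y":-0.066,"z":0,"wx":0,"wy":0,"wz":0,"fingers":1},
  {"x":0.032,"y":-0.066,"z":0,"wx":0,"wy":0,"wz":0,"fingers":1},
  {"x":0.032,"y":-0.066,"z":0,"wx":0,"wy":0,"wz":0,"fingers":1},
])

```text
clock: 1.98
tool_pos: [0.4008, -0.0989, 0.2603]
eef_rot: [0.997, 0.083, -0.003, -0.005]
contact_force: [1.1, 0.0, 0.7]
opening: 1.002
```

```bash
python3 - <<'E'
from h import *
need((.4975,.2815,.25),7.6)
E
```

```text
t 1.98 pos [ 0.4008 -0.0989  0.2603] yawx 9.55 toolz [-0.0059  0.0092 -0.9999] q [ 0.6   0.39 -0.65  2.07  0.31  0.79 -0.07] F [1.12 0.02 0.73] M [-0.026 -0.226 -0.025] op 1.002
units xyz [ 0.1981 -0.4488  0.0165] rows 6.282729828147642 w [-0.0032  0.0014  0.0108]
```

>>> apply_moves([
  {"x":0.03,"y":-0.067,"z":0,"wx":0,"wy":0,"wz":0,"fingers":1},
  {"x":0.03,"y":-0.067,"z":0,"wx":0,"wy":0,"wz":0,"fingers":1},
  {"x":0.03,"y":-0.067,"z":0,"wx":0,"wy":0,"wz":0,"fingers":1},
  {"x":0.03,"y":-0.067,"z":0,"wx":0,"wy":0,"wz":0,"fingers":1},
  {"x":0.03,"y":-0.067,"z":0,"wx":0,"wy":0,"wz":0,"fingers":1},
  {"x":0.03,"y":-0.067,"z":0,"wx":-0.003,"wy":0.0014,"wz":0.01,"fingers":1},
  {"x":0.018,"y":-0.04,"z":0,"wx":0,"wy":0,"wz":0,"fingers":1},
  {"x":0,"y":0,"z":0,"wx":0,"wy":0,"wz":0,"fingers":1},
])

```text
clock: 2.98
tool_pos: [0.5, 0.2918, 0.2603]
eef_rot: [0.998, 0.069, -0.001, -0.0]
contact_force: [-0.6, -0.1, 0.3]
opening: 1.004
```

```bash
python3 - <<'E'
from h import *
need((.4975,.2815,.124),7.6)
E
```

```text
t 2.98 pos [0.5    0.2918 0.2603] yawx 7.94 toolz [-2.7e-03 -2.0e-04 -1.0e+00] q [-0.27  0.61 -0.58  1.63  0.38  1.02 -0.83] F [-0.56 -0.11  0.26] M [-0.084 -0.123  0.048] op 1.004
units xyz [-0.0044  0.0124  0.1704] rows 2.187419078837823 w [-0.0001  0.0009  0.0019]
```

>>> apply_moves([
  {"x":-0.0044,"y":0.0124,"z":0,"wx":0,"wy":0.001,"wz":0.002,"fingers":1},
  {"x":0,"y":0,"z":0.03,"wx":0,"wy":0,"wz":0,"fingers":1},
  {"x":0,"y":0,"z":0.03,"wx":0,"wy":0,"wz":0,"fingers":1},
  {"x":0,"y":0,"z":0,"wx":0,"wy":0,"wz":0,"fingers":1},
])

```text
clock: 3.48
tool_pos: [0.4975, 0.2712, 0.211]
eef_rot: [0.998, 0.062, -0.0, 0.004]
contact_force: [0.1, -0.1, -0.2]
opening: 1.0
```

```bash
python3 - <<'E'
from h import *
need((.4975,.2815,.124),7.6)
E
```

```text
t 3.48 pos [0.4975 0.2712 0.211 ] yawx 7.1 toolz [-4.0e-04 -7.2e-03 -1.0e+00] q [-0.26  0.65 -0.55  1.73  0.42  0.89 -0.87] F [ 0.1  -0.07 -0.23] M [-0.009 -0.075  0.045] op 1.0
units xyz [ 0.0018 -0.0136  0.1086] rows 1.401240149237028 w [ 0.0023  0.0004 -0.0028]
```

>>> apply_moves([
  {"x":0.0018,"y":-0.0136,"z":0,"wx":0.0023,"wy":0.0004,"wz":-0.0028,"fingers":1},
  {"x":0,"y":0,"z":0,"wx":0,"wy":0,"wz":0,"fingers":1},
  {"x":0,"y":0,"z":0,"wx":0,"wy":0,"wz":0,"fingers":1},
])

```text
clock: 3.85
tool_pos: [0.4988, 0.2816, 0.2135]
eef_rot: [0.998, 0.065, 0.002, -0.001]
contact_force: [-1.2, -0.1, -0.4]
opening: 0.997
```

```bash
python3 - <<'E'
from h import *
need((.4975,.2815,.124),7.6)
E
```

```text
t 3.85 pos [0.4988 0.2816 0.2135] yawx 7.49 toolz [ 0.0033  0.0019 -1.    ] q [-0.27  0.65 -0.55  1.71  0.42  0.9  -0.87] F [-1.15 -0.07 -0.44] M [-0.    -0.105  0.012] op 0.997
units xyz [-2.100e-03  1.000e-04  1.118e-01] rows 1.4318093493307014 w [-0.0005 -0.0011 -0.0006]
```

>>> apply_moves([
  {"x":-0.002,"y":0,"z":0.028,"wx":0,"wy":-0.001,"wz":0,"fingers":1},
  {"x":0,"y":0,"z":0.028,"wx":0,"wy":0,"wz":0,"fingers":1},
  {"x":0,"y":0,"z":0.028,"wx":0,"wy":0,"wz":0,"fingers":1},
  {"x":0,"y":0,"z":0.024,"wx":0,"wy":0,"wz":0,"fingers":1},
  {"x":0,"y":0,"z":0,"wx":0,"wy":0,"wz":0,"fingers":1},
  {"x":0,"y":0,"z":0,"wx":0,"wy":0,"wz":0,"fingers":1},
])

```text
clock: 4.6
tool_pos: [0.4999, 0.2839, 0.1286]
eef_rot: [0.998, 0.065, 0.003, -0.003]
contact_force: [-0.2, 1.2, 0.2]
opening: 0.998
```

```bash
python3 - <<'E'
from h import *
need((.4975,.2815,.124),7.6)
E
```

```text
t 4.6 pos [0.4999 0.2839 0.1286] yawx 7.48 toolz [ 0.0066  0.0058 -1.    ] q [-0.31  0.76 -0.49  1.79  0.52  0.71 -0.95] F [-0.23  1.17  0.24] M [ 0.001 -0.144  0.016] op 0.998
units xyz [-0.0035  0.0026  0.0057] rows 0.0911775594329002 w [-0.0016 -0.0023 -0.0007]
```

>>> apply_moves([
  {"x":-0.0035,"y":0.0026,"z":0.0055,"wx":-0.0016,"wy":-0.0023,"wz":0,"fingers":1},
  {"x":0,"y":0,"z":0,"wx":0,"wy":0,"wz":0,"fingers":1},
  {"x":0,"y":0,"z":0,"wx":0,"wy":0,"wz":0,"fingers":-1},
  {"x":0,"y":0,"z":0,"wx":0,"wy":0,"wz":0,"fingers":-1},
  {"x":0,"y":0,"z":0,"wx":0,"wy":0,"wz":0,"fingers":-1},
  {"x":0,"y":0,"z":0,"wx":0,"wy":0,"wz":0,"fingers":-1},
  {"x":0,"y":0,"z":0,"wx":0,"wy":0,"wz":0,"fingers":-1},
], force=50)

```text
clock: 5.48
tool_pos: [0.4985, 0.2822, 0.1261]
eef_rot: [0.998, 0.065, 0.002, -0.001]
contact_force: [0.7, -0.6, 0.4]
opening: 0.461
```

```bash
python3 - <<'E'
from h import *
need((.4975,.2815,.124),7.6)
E
```

```text
t 5.47 pos [0.4985 0.2822 0.1261] yawx 7.46 toolz [ 0.003   0.0016 -1.    ] q [-0.32  0.76 -0.48  1.8   0.52  0.71 -0.95] F [ 0.65 -0.59  0.37] M [-0.106 -0.043  0.004] op 0.461
units xyz [-0.0014  0.0007  0.0026] rows 0.03834033379673078 w [-0.0004 -0.001  -0.0008]
```

>>> apply_moves([
  {"x":0,"y":0,"z":0,"wx":0,"wy":0,"wz":0,"fingers":-1},
  {"x":0,"y":0,"z":0,"wx":0,"wy":0,"wz":0,"fingers":-1},
  {"x":0,"y":0,"z":0,"wx":0,"wy":0,"wz":0,"fingers":-1},
  {"x":0,"y":0,"z":0,"wx":0,"wy":0,"wz":0,"fingers":-1},
])

```text
clock: 5.98
tool_pos: [0.4985, 0.2821, 0.126]
eef_rot: [0.998, 0.065, 0.001, -0.001]
contact_force: [-0.1, -0.0, -0.3]
opening: 0.288
```

```bash
python3 - <<'E'
from h import *
need((.4975,.2815,.124),7.6)
E
```

```text
t 5.97 pos [0.4985 0.2821 0.126 ] yawx 7.46 toolz [ 0.0028  0.0014 -1.    ] q [-0.32  0.76 -0.48  1.8   0.52  0.71 -0.95] F [-0.07 -0.04 -0.28] M [-0.052 -0.094  0.048] op 0.288
units xyz [-0.0013  0.0005  0.0025] rows 0.03691834434847838 w [-0.0003 -0.0009 -0.0008]
```

>>> apply_moves([
  {"x":0,"y":0,"z":-0.02,"wx":0,"wy":0,"wz":0,"fingers":-1},
  {"x":0,"y":0,"z":-0.04,"wx":0,"wy":0,"wz":0,"fingers":-1},
  {"x":0,"y":0,"z":-0.04,"wx":0,"wy":0,"wz":0,"fingers":-1},
  {"x":0,"y":0,"z":-0.04,"wx":0,"wy":0,"wz":0,"fingers":-1},
  {"x":0,"y":0,"z":-0.04,"wx":0,"wy":0,"wz":0,"fingers":-1},
  {"x":0,"y":0,"z":-0.04,"wx":0,"wy":0,"wz":0,"fingers":-1},
  {"x":0,"y":0,"z":0,"wx":0,"wy":0,"wz":0,"fingers":-1},
  {"x":0,"y":0,"z":0,"wx":0,"wy":0,"wz":0,"fingers":-1},
])

```text
clock: 6.98
tool_pos: [0.4959, 0.2811, 0.3117]
eef_rot: [0.998, 0.066, 0.001, -0.001]
contact_force: [0.5, 0.4, -2.7]
opening: 0.29
```

```bash
python3 - <<'E'
from h import *
s,M=st()
p,d=snapshot("scene");P=s['tool_pos']
b=proj("scene",P+M[:,2]*.111);print("tip px expected",b)
u,v=map(int,b);cr=p[max(0,v-60):v+25,max(0,u-40):u+40]
cv2.imwrite("pics/lift.png",cv2.resize(cr,None,fx=7,fy=7,interpolation=cv2.INTER_CUBIC)[:,:,::-1]);print(max(0,v-60),max(0,u-40))
need((.507,-.1233,.30),7.6)
E
```

```text
t 6.97 pos [0.4959 0.2811 0.3117] yawx 7.58 toolz [ 0.0016  0.0012 -1.    ] q [-0.24  0.55 -0.6   1.58  0.34  1.12 -0.79] F [ 0.5   0.43 -2.65] M [-0.051 -0.109 -0.021] op 0.29
tip px expected (np.float64(405.63617407947584), np.float64(168.74602091299658))
108 365
t 7.03 pos [0.496  0.2814 0.3117] yawx 7.58 toolz [ 0.0016  0.0016 -1.    ] q [-0.24  0.55 -0.61  1.58  0.34  1.12 -0.79] F [-0.24  0.01 -0.8 ] M [-0.058 -0.123 -0.021] op 0.292
units xyz [-0.0531  0.5033  0.0138] rows 6.4799157508139436 w [-0.0004 -0.0006 -0.0001]
```

View pics/lift.png

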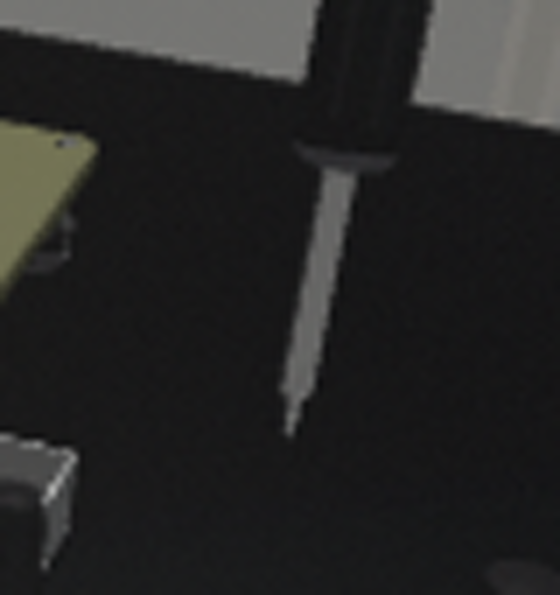

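The blade is nearly edge-on to the scene camera, with its tip at (406,170) against the predicted (405.6,168.7). So its width lies along the tool's x, and the grip geometry is confirmed. Next is the slot angle and centre.

```bash
python3 - <<'E'
from h import *
for n,c0 in(("top",(506.9,-123.2)),("scene",(505.2,-124.2))):
    p=np.load(n+"0.npz")['p'].astype(float).mean(2).astype(np.float32)
    u0,v0=proj(n,(c0[0]/1e3,c0[1]/1e3,.036))
    pts=[];w=[]
    base=184 if n=="top" else 204
    for v in np.arange(v0-9,v0+9,.25):
        for u in np.arange(u0-14,u0+14,.25):
            W=cast(n,u,v,.036)[:2]*1000
            if np.hypot(*(W-c0))<12.5:
                g=cv2.getRectSubPix(p,(1,1),(float(u),float(v)))[0,0];k=base-g-8
                if k>0: pts.append(W);w.append(k)
    pts=np.array(pts);w=np.array(w);m=(pts*w[:,None]).sum(0)/w.sum();q=pts-m
    Cv=(q*w[:,None]).T@q/w.sum();e,V=np.linalg.eigh(Cv);a=np.degrees(np.arctan2(V[1,1],V[0,1]))%180
    print(n,"slot centre",m.round(2),"angle",a.round(1),"sd",np.sqrt(e).round(2), "px",u0,v0)
    # housing edges refined: disk ring fit skip
    # board rect: ray cast of board's bright mask
    t=np.load(n+"0.npz")
t=np.load("top0.npz");C=cloud("top",t['d']);m=(abs(C[:,:,2]-.036)<.008)&(t['p'].min(2)>120)
m[:, :280]=0;m[:,372:]=0;m[:190]=0;m[295:]=0
v,u=np.nonzero(m);W=np.array([cast("top",a,b,.036)[:2]*1000 for a,b in zip(u,v)],np.float32);print(cv2.minAreaRect(W))
E
```

```text
Traceback (most recent call last):
  File "h.py", line 5, in cast
    m=camera_model(name);K=np.array(m["camera_matrix"]);T=np.array(m["world_from_camera"])
ValueError: time passes only in moves, steps and waits
```

>>> apply_moves([
  {"x":-0.008,"y":0.07,"z":0,"wx":0,"wy":0,"wz":0,"fingers":-1},
  {"x":-0.008,"y":0.07,"z":0,"wx":0,"wy":0,"wz":0,"fingers":-1},
  {"x":-0.008,"y":0.07,"z":0,"wx":0,"wy":0,"wz":0,"fingers":-1},
  {"x":-0.008,"y":0.07,"z":0,"wx":0,"wy":0,"wz":0,"fingers":-1},
  {"x":-0.008,"y":0.07,"z":0,"wx":0,"wy":0,"wz":0,"fingers":-1},
  {"x":-0.008,"y":0.07,"z":0,"wx":0,"wy":0,"wz":0,"fingers":-1},
  {"x":-0.006,"y":0.07,"z":0,"wx":0,"wy":0,"wz":0,"fingers":-1},
  {"x":0,"y":0,"z":0,"wx":0,"wy":0,"wz":0,"fingers":-1},
])

```text
clock: 8.02
tool_pos: [0.5003, -0.1259, 0.3002]
eef_rot: [0.998, 0.068, -0.009, -0.001]
contact_force: [-1.0, -0.4, -2.5]
opening: 0.29
```

```bash
python3 - <<'E'
from h import *
need((.507,-.1233,.25),80)
E
```

```text
t 8.03 pos [ 0.5003 -0.1259  0.3002] yawx 7.77 toolz [-0.0173  0.0018 -0.9998] q [ 0.54  0.49 -0.61  1.73  0.31  1.04 -0.04] F [-0.97 -0.41 -2.53] M [ 0.04  -0.118 -0.037] op 0.29
units xyz [ 0.0098 -0.0019  0.0626] rows 0.8120951185707049 w [-0.0045  0.0038 -0.4013]
```

>>> apply_moves([
  {"x":0,"y":0,"z":0.006,"wx":0,"wy":0,"wz":-0.055,"fingers":-1},
  {"x":0,"y":0,"z":0.006,"wx":0,"wy":0,"wz":-0.055,"fingers":-1},
  {"x":0,"y":0,"z":0.006,"wx":0,"wy":0,"wz":-0.055,"fingers":-1},
  {"x":0,"y":0,"z":0.006,"wx":0,"wy":0,"wz":-0.055,"fingers":-1},
  {"x":0,"y":0,"z":0.006,"wx":0,"wy":0,"wz":-0.055,"fingers":-1},
  {"x":0,"y":0,"z":0.006,"wx":0,"wy":0,"wz":-0.055,"fingers":-1},
  {"x":0,"y":0,"z":0.006,"wx":0,"wy":0,"wz":-0.055,"fingers":-1},
  {"x":0,"y":0,"z":0,"wx":0,"wy":0,"wz":0,"fingers":-1},
])

```text
clock: 9.02
tool_pos: [0.4943, -0.1174, 0.2588]
eef_rot: [0.767, 0.642, -0.009, -0.014]
contact_force: [0.3, -0.2, -1.8]
opening: 0.295
```

```bash
sed -i 's/^def cast/import functools\ncamera_model=functools.lru_cache(camera_model)\ndef cast/' h.py
python3 - <<'E'
from h import *
for n,c0 in(("top",(506.9,-123.2)),("scene",(505.2,-124.2))):
    p=np.load(n+"0.npz")['p'].astype(float).mean(2).astype(np.float32)
    u0,v0=proj(n,(c0[0]/1e3,c0[1]/1e3,.036))
    pts=[];w=[]
    base=184 if n=="top" else 204
    for v in np.arange(v0-9,v0+9,.25):
        for u in np.arange(u0-14,u0+14,.25):
            W=cast(n,u,v,.036)[:2]*1000
            if np.hypot(*(W-c0))<12.5:
                g=cv2.getRectSubPix(p,(1,1),(float(u),float(v)))[0,0];k=base-g-8
                if k>0: pts.append(W);w.append(k)
    pts=np.array(pts);w=np.array(w);m=(pts*w[:,None]).sum(0)/w.sum();q=pts-m
    Cv=(q*w[:,None]).T@q/w.sum();e,V=np.linalg.eigh(Cv);a=np.degrees(np.arctan2(V[1,1],V[0,1]))%180
    print(n,"slot centre",m.round(2),"angle",a.round(1),"sd",np.sqrt(e).round(2), "px",u0,v0)
t=np.load("top0.npz");C=cloud("top",t['d']);m=(abs(C[:,:,2]-.036)<.008)&(t['p'].min(2)>120)
m[:, :280]=0;m[:,372:]=0;m[:190]=0;m[295:]=0
v,u=np.nonzero(m);W=np.array([cast("top",a,b,.036)[:2]*1000 for a,b in zip(u,v)],np.float32);print(cv2.minAreaRect(W))
need((.507,-.1233,.25),80)
E
```

```text
top slot centre [ 507.02 -122.85] angle 78.4 sd [1.96 5.24] px 342.93103245455313 243.89963697923218
scene slot centre [ 505.2 -124.2] angle 77.5 sd [1.77 6.01] px 225.21593320530326 192.85516558841428
((513.29052734375, -62.69551086425781), (202.24485778808594, 239.9804229736328), 84.01415252685547)
t 9.03 pos [ 0.4943 -0.1174  0.2588] yawx 79.87 toolz [-0.0317  0.01   -0.9994] q [ 0.71  0.62 -0.94  1.79  0.55  1.06  0.96] F [ 0.28 -0.23 -1.85] M [ 0.064 -0.2   -0.03 ] op 0.295
units xyz [-0.0045  0.0173  0.0104] rows 0.2645909216764361 w [-0.0105 -0.0014 -0.0007]
```

>>> apply_moves([
  {"x":-0.0045,"y":0.0165,"z":0,"wx":-0.0105,"wy":-0.0014,"wz":0.01,"fingers":-1},
  {"x":0,"y":0,"z":0,"wx":0,"wy":0,"wz":0,"fingers":-1},
  {"x":0,"y":0,"z":0.03,"wx":0,"wy":0,"wz":0,"fingers":-1},
  {"x":0,"y":0,"z":0.03,"wx":0,"wy":0,"wz":0,"fingers":-1},
  {"x":0,"y":0,"z":0.03,"wx":0,"wy":0,"wz":0,"fingers":-1},
  {"x":0,"y":0,"z":0,"wx":0,"wy":0,"wz":0,"fingers":-1},
  {"x":0,"y":0,"z":0,"wx":0,"wy":0,"wz":0,"fingers":-1},
])

```text
clock: 9.9
tool_pos: [0.5099, -0.1226, 0.1868]
eef_rot: [0.781, 0.625, 0.002, 0.003]
contact_force: [0.8, 0.5, -2.3]
opening: 0.293
```

```bash
python3 - <<'E'
from h import *
need((.506,-.1235,.160),78)
E
```

```text
t 9.9 pos [ 0.5099 -0.1226  0.1868] yawx 77.37 toolz [ 0.0067 -0.003  -1.    ] q [ 0.65  0.7  -0.84  1.88  0.68  0.87  0.81] F [ 0.78  0.47 -2.26] M [ 0.061 -0.158 -0.003] op 0.293
units xyz [-0.0021 -0.0047  0.0335] rows 0.43335333125817876 w [ 0.0023  0.0005 -0.0035]
```

>>> apply_moves([
  {"x":-0.0021,"y":-0.0047,"z":0.015,"wx":0.0023,"wy":0.0005,"wz":-0.0035,"fingers":-1},
  {"x":0,"y":0,"z":0,"wx":0,"wy":0,"wz":0,"fingers":-1},
  {"x":0,"y":0,"z":0.016,"wx":0,"wy":0,"wz":0,"fingers":-1},
  {"x":0,"y":0,"z":0,"wx":0,"wy":0,"wz":0,"fingers":-1},
  {"x":0,"y":0,"z":0,"wx":0,"wy":0,"wz":0,"fingers":-1},
])

```text
clock: 10.52
tool_pos: [0.5069, -0.1237, 0.162]
eef_rot: [0.777, 0.629, 0.001, 0.001]
contact_force: [0.4, -1.0, -1.5]
opening: 0.292
```

```bash
python3 - <<'E'
from h import *
s,M=st();P=s['tool_pos'];tip=P+M[:,2]*.111;print("tip pred",tip.round(4))
ims=[]
for n in("scene","top"):
    p,d=snapshot(n);np.savez(n+"1.npz",p=p,d=d)
    u,v=proj(n,(.506,-.1235,.036));print(n,"slot px",u,v,"tip px",proj(n,tip),"shaft15",proj(n,P+M[:,2]*.085))
    u,v=int(u),int(v);c=p[v-45:v+25,u-35:u+35]
    print("crop origin",u-35,v-45);ims.append(cv2.resize(c,(400,400),interpolation=cv2.INTER_CUBIC))
cv2.imwrite("pics/near.png",np.hstack(ims)[:,:,::-1])
need((.506,-.1235,.160),78)
E
```

```text
t 10.53 pos [ 0.5069 -0.1237  0.162 ] yawx 77.97 toolz [ 2.8e-03 -3.0e-04 -1.0e+00] q [ 0.63  0.73 -0.82  1.91  0.72  0.83  0.79] F [ 0.44 -1.01 -1.54] M [ 0.059 -0.124  0.058] op 0.292
tip pred [ 0.5072 -0.1238  0.051 ]
scene slot px 225.29169938650932 193.08282566389016 tip px (np.float64(224.57385752334886), np.float64(188.01757379805804)) shaft15 (np.float64(223.9676292123584), np.float64(178.65784270175075))
crop origin 190 148
top slot px 343.0527085260513 244.21531400346575 tip px (np.float64(343.89373586465683), np.float64(243.29660500093348)) shaft15 (np.float64(345.2574292334035), np.float64(242.46542310501866))
crop origin 308 199
t 10.62 pos [ 0.5068 -0.1238  0.162 ] yawx 77.96 toolz [ 2.5e-03 -4.0e-04 -1.0e+00] q [ 0.63  0.73 -0.82  1.91  0.72  0.83  0.79] F [-0.55 -0.33 -1.76] M [ 0.086 -0.147 -0.043] op 0.292
units xyz [ 0.0002 -0.001   0.0025] rows 0.0352494316375912 w [ 0.0008 -0.     -0.0002]
```

View pics/near.png

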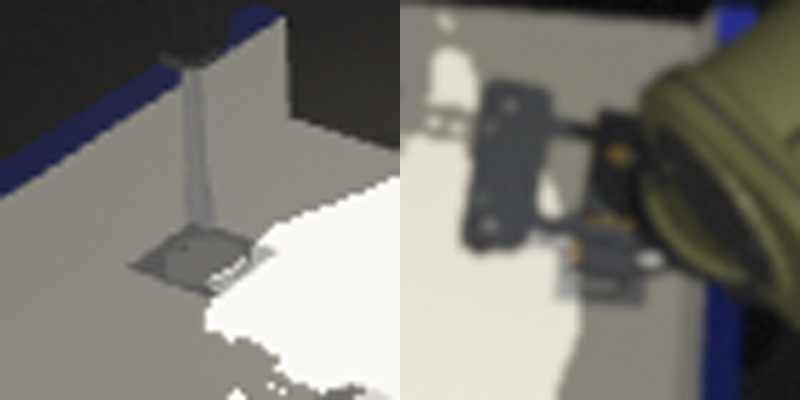

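In the scene crop the tip hangs just over the housing at about scene px (225,187). The top view is blocked by the gripper. I'll refine the driver's offset in the grip from the shaft's centre line in both scene pictures.

```bash
python3 - <<'E'
from h import *
def line(img,off,P,M,lo=.04,hi=.01,up=1):
    # shaft centre offsets (px, image x) vs predicted axis, at points along the shaft
    out=[]
    for h in np.arange(.084-.078,.084-.078+.062,.003)+.032: # dist below TCP
        u,v=proj("scene",P+M[:,2]*h)
        row=cv2.getRectSubPix(img,(33,1),(float(u-off[0]),float(v-off[1])))[0].astype(float)
        out.append((round(111-h*1000),row))
    return out
lift=cv2.imread("pics/lift.png");l=cv2.resize(lift,(80,85),interpolation=cv2.INTER_AREA).max(2).astype(np.float32)
P=np.array([.4959,.2811,.3117]);M=R.from_euler('xyz',[np.pi,0,0]).as_matrix();M[:,2]=[.0016,.0014,-1]
for z,row in line(l,(365,108),P,M):
    c=row[8:25]; w=np.clip(c-55,0,None); 
    if w.sum()>0: print("lift z",z,"off",((np.arange(8,25)-16)*w).sum()/w.sum().round(3),"w",int(w.sum()))
n=np.load("scene1.npz")['p'].astype(np.float32)
P=np.array([.5068,-.1238,.162]);M[:,2]=[.0026,-.0004,-1]
for z,row in line(n.max(2),(0,0),P,M):print("near z",z,row[8:26].astype(int))
E
```

```text
lift z 73 off 0.23183932912866748 w 167
lift z 70 off 0.2885580970554658 w 172
lift z 67 off 0.3629758730564224 w 180
lift z 64 off 0.26061219182895495 w 169
lift z 61 off 0.21874117088827752 w 169
lift z 58 off 0.4059442711680914 w 170
lift z 55 off 0.34473831048546094 w 172
lift z 52 off 0.24089212469527718 w 175
lift z 49 off 0.2979504197053898 w 169
lift z 46 off 0.4058818822435391 w 180
lift z 43 off 0.24060773954356007 w 172
lift z 40 off 0.1953772421751589 w 169
lift z 37 off 0.4068035840667333 w 172
lift z 34 off 0.2978531856338963 w 172
lift z 31 off 0.201796401262172 w 173
lift z 28 off 0.29346112675052405 w 169
lift z 25 off 0.40557716808115757 w 176
lift z 22 off 0.22044976506130382 w 172
lift z 19 off 0.13555143255141738 w 159
lift z 16 off 0.3668431306617117 w 164
lift z 13 off 0.2970435845612283 w 162
near z 73 [ 69  70  70  71  71  71  81 112 118 115 125 135 137 137 137 137 137 137]
near z 70 [ 70  71  71  71  71  76  96 116 118 114 127 136 137 137 137 137 138 138]
near z 67 [ 71  71  71  80  92 109 126 118 119 116 127 137 137 137 138 137 138 138]
near z 64 [ 71  72  
[... 791 characters left out ...]
138 139 139 139 139 140 142]
near z 34 [138 138 138 138 138 138 130 122 120 117 134 138 139 139 141 141 141 142]
near z 31 [138 138 138 138 138 137 131 122 120 118 129 138 140 141 142 142 142 142]
near z 28 [138 138 138 138 138 137 127 121 121 118 130 140 141 142 142 142 142 142]
near z 25 [138 138 138 138 138 137 129 121 121 118 126 141 142 142 142 142 143 142]
near z 22 [138 138 138 139 138 137 124 119 120 116 121 142 142 142 143 143 142 142]
near z 19 [138 138 138 139 138 135 121 120 122 116 118 141 142 142 143 143 143 143]
near z 16 [138 138 139 139 139 136 123 121 121 117 119 136 142 143 143 143 143 143]
near z 13 [138 139 139 140 141 137 125 120 121 118 122 134 142 143 143 143 143 143]
```

>>> apply_moves([
  {"x":0.001,"y":0.0003,"z":0.008,"wx":0.0008,"wy":0,"wz":0,"fingers":-1},
  {"x":0,"y":0,"z":0.006,"wx":0,"wy":0,"wz":0,"fingers":-1},
  {"x":0,"y":0,"z":0,"wx":0,"wy":0,"wz":0,"fingers":-1},
  {"x":0,"y":0,"z":0,"wx":0,"wy":0,"wz":0,"fingers":-1},
])

```text
clock: 11.12
tool_pos: [0.5074, -0.123, 0.1502]
eef_rot: [0.777, 0.629, 0.0, 0.0]
contact_force: [-0.7, -0.9, -1.4]
opening: 0.293
```

```bash
python3 - <<'E'
from h import *
need((.507,-.123,.145),78)
E
```

```text
t 11.12 pos [ 0.5074 -0.123   0.1502] yawx 77.96 toolz [ 3.e-04  1.e-04 -1.e+00] q [ 0.62  0.75 -0.8   1.91  0.74  0.81  0.77] F [-0.71 -0.86 -1.36] M [ 0.082 -0.181  0.04 ] op 0.293
units xyz [-0.0001 -0.0005  0.0065] rows 0.08310205936008207 w [ 0.0001 -0.0001 -0.0002]
```

>>> apply_moves([
  {"x":0,"y":0,"z":0.003,"wx":0,"wy":0,"wz":0,"fingers":-1},
  {"x":0,"y":0,"z":0.003,"wx":0,"wy":0,"wz":0,"fingers":-1},
  {"x":0,"y":0,"z":0,"wx":0,"wy":0,"wz":0,"fingers":-1},
  {"x":0,"y":0,"z":0,"wx":0,"wy":0,"wz":0,"fingers":-1},
])

```text
clock: 11.62
tool_pos: [0.5083, -0.123, 0.1459]
eef_rot: [0.777, 0.629, 0.001, 0.001]
contact_force: [-0.1, 0.5, -2.1]
opening: 0.291
```

```bash
python3 - <<'E'
from h import *
need((.507,-.123,.143),78)
E
```

```text
t 11.62 pos [ 0.5083 -0.123   0.1459] yawx 77.95 toolz [ 2.3e-03 -3.0e-04 -1.0e+00] q [ 0.62  0.75 -0.8   1.92  0.75  0.8   0.76] F [-0.07  0.46 -2.06] M [ 0.028 -0.146 -0.035] op 0.291
units xyz [-0.0003 -0.0016  0.0037] rows 0.05119229806489508 w [ 0.0007 -0.0001 -0.0003]
```

>>> apply_moves([
  {"x":0,"y":-0.0012,"z":0.002,"wx":0.0007,"wy":0,"wz":0,"fingers":-1},
  {"x":0,"y":0,"z":0.002,"wx":0,"wy":0,"wz":0,"fingers":-1},
  {"x":0,"y":0,"z":0,"wx":0,"wy":0,"wz":0,"fingers":-1},
  {"x":0,"y":0,"z":0,"wx":0,"wy":0,"wz":0,"fingers":-1},
])

```text
clock: 12.12
tool_pos: [0.5079, -0.1227, 0.1425]
eef_rot: [0.777, 0.629, 0.001, 0.0]
contact_force: [0.2, -0.4, -1.6]
opening: 0.29
```

```bash
python3 - <<'E'
from h import *
need((.507,-.123,.1415),78)
E
```

```text
t 12.12 pos [ 0.5079 -0.1227  0.1425] yawx 77.96 toolz [ 1.2e-03  7.0e-04 -1.0e+00] q [ 0.62  0.76 -0.79  1.92  0.76  0.79  0.75] F [ 0.25 -0.42 -1.58] M [ 0.053 -0.319 -0.025] op 0.29
units xyz [-0.0007 -0.0011  0.0013] rows 0.022901107098354263 w [ 0.0003 -0.0003 -0.0002]
```

>>> apply_moves([
  {"x":-0.0003,"y":-0.0008,"z":0.0012,"wx":0.0003,"wy":0,"wz":0,"fingers":-1},
  {"x":0,"y":0,"z":0,"wx":0,"wy":0,"wz":0,"fingers":-1},
  {"x":0,"y":0,"z":0,"wx":0,"wy":0,"wz":0.02,"fingers":-1},
  {"x":0,"y":0,"z":0,"wx":0,"wy":0,"wz":0.02,"fingers":-1},
  {"x":0,"y":0,"z":0,"wx":0,"wy":0,"wz":0.02,"fingers":-1},
  {"x":0,"y":0,"z":0,"wx":0,"wy":0,"wz":0.02,"fingers":-1},
  {"x":0,"y":0,"z":0,"wx":0,"wy":0,"wz":0,"fingers":-1},
  {"x":0,"y":0,"z":0,"wx":0,"wy":0,"wz":0,"fingers":-1},
])

```text
clock: 13.12
tool_pos: [0.5082, -0.1231, 0.1417]
eef_rot: [0.851, 0.524, 0.001, 0.0]
contact_force: [0.9, -0.6, -1.6]
opening: 0.294
```

```bash
cat >> h.py <<'E'
def avg(n=4):
    F=[];T=[]
    for i in range(n):
        snapshot("scene");s=get_state();F.append(s['contact_force']);T.append(s['moment'])
    F=np.array(F);T=np.array(T);print("avgF",F.mean(0).round(2),"avgM",T.mean(0).round(3),"sem",(T.std(0)/np.sqrt(n)).round(3))
E
python3 - <<'E'
from h import *
avg();need((.5072,-.123,.1415),64)
E
```

```text
avgF [ 0.74 -0.28 -1.13] avgM [-0.018 -0.401  0.132] sem [0.009 0.019 0.009]
t 13.32 pos [ 0.5082 -0.1231  0.1417] yawx 63.21 toolz [ 2.2e-03  6.0e-04 -1.0e+00] q [ 0.58  0.74 -0.72  1.92  0.71  0.75  0.55] F [ 0.1  -0.3  -1.84] M [ 0.004 -0.383  0.143] op 0.291
units xyz [-0.0004 -0.0012  0.0002] rows 0.015987627028525523 w [ 0.0006 -0.0005 -0.0044]
```

>>> apply_moves([
  {"x":-0.0004,"y":-0.001,"z":0,"wx":0.0006,"wy":-0.0005,"wz":0.02,"fingers":-1},
  {"x":0,"y":0,"z":0,"wx":0,"wy":0,"wz":0.02,"fingers":-1},
  {"x":0,"y":0,"z":0,"wx":0,"wy":0,"wz":0.02,"fingers":-1},
  {"x":0,"y":0,"z":0,"wx":0,"wy":0,"wz":0.02,"fingers":-1},
  {"x":0,"y":0,"z":0,"wx":0,"wy":0,"wz":0.02,"fingers":-1},
  {"x":0,"y":0,"z":0,"wx":0,"wy":0,"wz":0.02,"fingers":-1},
  {"x":0,"y":0,"z":0,"wx":0,"wy":0,"wz":0.02,"fingers":-1},
  {"x":0,"y":0,"z":0,"wx":0,"wy":0,"wz":0,"fingers":-1},
])

```text
clock: 14.32
tool_pos: [0.5071, -0.1235, 0.1417]
eef_rot: [0.947, 0.32, -0.0, -0.0]
contact_force: [0.9, 0.2, -1.2]
opening: 0.287
```

```bash
python3 - <<'E'
from h import *
avg(6);need((.5072,-.123,.1415),30)
E
```

```text
avgF [ 0.54 -0.52 -1.37] avgM [-0.089 -0.301  0.141] sem [0.009 0.007 0.01 ]
t 14.62 pos [ 0.5072 -0.1235  0.1417] yawx 37.36 toolz [-4.e-04  2.e-04 -1.e+00] q [ 0.51  0.71 -0.6   1.93  0.61  0.69  0.19] F [ 0.05 -0.28 -1.39] M [-0.126 -0.293  0.117] op 0.293
units xyz [ 0.0004 -0.0005  0.0002] rows 0.008246174490609456 w [-0.0001  0.0001  0.0409]
```

>>> apply_moves([
  {"x":0.0002,"y":-0.0003,"z":0,"wx":0,"wy":0,"wz":0.016,"fingers":-1},
  {"x":0,"y":0,"z":0,"wx":0,"wy":0,"wz":0.016,"fingers":-1},
  {"x":0,"y":0,"z":0,"wx":0,"wy":0,"wz":0,"fingers":-1},
])

```text
clock: 15.0
tool_pos: [0.5069, -0.1235, 0.1417]
eef_rot: [0.962, 0.272, -0.0, -0.0]
contact_force: [0.9, -0.1, -0.8]
opening: 0.291
```

```bash
python3 - <<'E'
from h import *
avg(6);need((.5072,-.123,.1415),30)
E
```

```text
avgF [ 0.39 -0.25 -0.68] avgM [-0.124 -0.24   0.137] sem [0.017 0.009 0.01 ]
t 15.3 pos [ 0.507  -0.1235  0.1417] yawx 31.49 toolz [-8.e-04  2.e-04 -1.e+00] q [ 0.5   0.7  -0.57  1.93  0.59  0.68  0.12] F [ 0.72 -0.   -0.36] M [-0.175 -0.255  0.154] op 0.293
units xyz [ 0.0006 -0.0003  0.0002] rows 0.008670278290837911 w [-0.0002  0.0002  0.0083]
```

>>> apply_moves([
  {"x":0.0003,"y":-0.0002,"z":0,"wx":0,"wy":0,"wz":0.016,"fingers":-1},
  {"x":0,"y":0,"z":0,"wx":0,"wy":0,"wz":0.016,"fingers":-1},
  {"x":0,"y":0,"z":0,"wx":0,"wy":0,"wz":0,"fingers":-1},
])

```text
clock: 15.68
tool_pos: [0.5067, -0.1234, 0.1417]
eef_rot: [0.975, 0.222, -0.001, -0.0]
contact_force: [-0.7, -1.2, -0.8]
opening: 0.292
```

```bash
python3 - <<'E'
from h import *
avg(6);need((.5072,-.123,.1415),30)
E
```

```text
avgF [-0.12 -0.58  0.02] avgM [-0.127 -0.177  0.142] sem [0.014 0.011 0.014]
t 15.97 pos [ 0.5067 -0.1234  0.1416] yawx 25.62 toolz [-1.5e-03  3.0e-04 -1.0e+00] q [ 0.48  0.7  -0.54  1.93  0.56  0.67  0.04] F [-0.47 -0.78 -0.01] M [-0.1   -0.183  0.122] op 0.29
units xyz [ 0.0007 -0.0002  0.0002] rows 0.009799153584760316 w [-0.0003  0.0004 -0.0243]
```

>>> apply_moves([
  {"x":0.0003,"y":0,"z":-0.0003,"wx":0,"wy":0,"wz":0.016,"fingers":-1},
  {"x":0,"y":0,"z":0,"wx":-0.0003,"wy":0.0004,"wz":0.016,"fingers":-1},
  {"x":0,"y":0,"z":0,"wx":0,"wy":0,"wz":0,"fingers":-1},
])

```text
clock: 16.35
tool_pos: [0.5064, -0.1233, 0.1417]
eef_rot: [0.986, 0.169, -0.001, -0.0]
contact_force: [-0.0, -0.1, -0.4]
opening: 0.29
```

```bash
python3 - <<'E'
from h import *
avg(6);need((.5072,-.123,.1415),30)
E
```

```text
avgF [-0.32 -0.29 -0.37] avgM [-0.142 -0.089  0.132] sem [0.014 0.011 0.012]
t 16.65 pos [ 0.5064 -0.1233  0.1416] yawx 19.52 toolz [-1.1e-03  2.0e-04 -1.0e+00] q [ 0.46  0.69 -0.51  1.93  0.53  0.66 -0.04] F [-0.22 -0.35 -0.61] M [-0.18  -0.05   0.139] op 0.29
units xyz [ 0.001  -0.0001  0.0002] rows 0.01347473591541127 w [-0.0002  0.0003 -0.0582]
```

>>> apply_moves([
  {"x":0.0005,"y":0,"z":0,"wx":0,"wy":0,"wz":0.016,"fingers":-1},
  {"x":0,"y":0,"z":0,"wx":-0.0003,"wy":0.0004,"wz":0.016,"fingers":-1},
  {"x":0,"y":0,"z":0,"wx":0,"wy":0,"wz":0,"fingers":-1},
])

```text
clock: 17.02
tool_pos: [0.5062, -0.1233, 0.1416]
eef_rot: [0.993, 0.116, -0.001, 0.0]
contact_force: [-0.9, 0.6, 0.3]
opening: 0.293
```

```bash
python3 - <<'E'
from h import *
avg(6);need((.5072,-.123,.1415),30)
E
```

```text
avgF [-0.3  -0.24  0.12] avgM [-0.111  0.063  0.164] sem [0.017 0.015 0.012]
t 17.32 pos [ 0.5062 -0.1233  0.1416] yawx 13.4 toolz [-9.e-04 -3.e-04 -1.e+00] q [ 0.44  0.68 -0.48  1.93  0.51  0.65 -0.12] F [-1.01 -0.24  0.38] M [-0.095  0.11   0.162] op 0.289
units xyz [ 0.0013 -0.0001  0.0001] rows 0.01664554689118988 w [-0.      0.0003 -0.0922]
```

>>> apply_moves([
  {"x":0.0008,"y":0,"z":-0.0003,"wx":0,"wy":0.0003,"wz":0.016,"fingers":-1},
  {"x":0.0003,"y":0,"z":0,"wx":0,"wy":0,"wz":0.012,"fingers":-1},
  {"x":0,"y":0,"z":0,"wx":0,"wy":0,"wz":0,"fingers":-1},
])

```text
clock: 17.7
tool_pos: [0.5061, -0.1232, 0.1416]
eef_rot: [0.998, 0.07, -0.001, 0.0]
contact_force: [-0.6, -0.6, 0.2]
opening: 0.289
```

```bash
python3 - <<'E'
from h import *
avg(8);need((.5072,-.123,.1415),30)
E
```

```text
avgF [-1.34 -0.07  0.8 ] avgM [-0.108  0.274  0.174] sem [0.012 0.007 0.006]
t 18.1 pos [ 0.5062 -0.1232  0.1416] yawx 8.05 toolz [-1.7e-03  1.0e-04 -1.0e+00] q [ 0.43  0.68 -0.45  1.93  0.48  0.64 -0.19] F [-0.81 -0.27  0.8 ] M [-0.143  0.3    0.176] op 0.293
units xyz [ 0.0012 -0.      0.0001] rows 0.015668584056257946 w [-0.0002  0.0005 -0.122 ]
```

>>> apply_moves([
  {"x":0,"y":0,"z":-0.0003,"wx":0,"wy":0.0003,"wz":0.016,"fingers":-1},
  {"x":0,"y":0,"z":0,"wx":0,"wy":0,"wz":0.014,"fingers":-1},
  {"x":0,"y":0,"z":0,"wx":0,"wy":0,"wz":0,"fingers":-1},
])

```text
clock: 18.48
tool_pos: [0.5059, -0.1231, 0.1416]
eef_rot: [1.0, 0.02, -0.001, -0.0]
contact_force: [-0.8, 0.3, 0.1]
opening: 0.291
```

```bash
python3 - <<'E'
from h import *
avg(8);need((.5072,-.123,.1415),30)
E
```

```text
avgF [-1.06 -0.19  0.29] avgM [-0.055  0.295  0.183] sem [0.016 0.014 0.011]
t 18.88 pos [ 0.5059 -0.1231  0.1416] yawx 2.3 toolz [-1.3e-03  7.0e-04 -1.0e+00] q [ 0.41  0.68 -0.43  1.94  0.45  0.63 -0.27] F [-0.85 -0.3  -0.01] M [-0.054  0.27   0.138] op 0.29
units xyz [ 0.0016 -0.0001  0.0002] rows 0.020656092044737444 w [-0.0003  0.0003 -0.1539]
```

>>> apply_moves([
  {"x":0,"y":0,"z":-0.0002,"wx":0,"wy":0,"wz":0.016,"fingers":-1},
  {"x":0,"y":0,"z":0,"wx":0,"wy":0,"wz":0.012,"fingers":-1},
  {"x":0,"y":0,"z":0,"wx":0,"wy":0,"wz":0,"fingers":-1},
])

```text
clock: 19.25
tool_pos: [0.5058, -0.123, 0.1417]
eef_rot: [1.0, -0.027, -0.001, -0.0]
contact_force: [-0.7, -0.7, -0.0]
opening: 0.291
```

```bash
python3 - <<'E'
from h import *
avg(8);need((.5072,-.123,.1415),30)
p,d=snapshot("scene");np.savez("scene2.npz",p=p,d=d)
q=np.load("scene1.npz")['p']
cv2.imwrite("pics/gap.png",np.hstack([cv2.resize(a[150:245,165:260],(400,400),interpolation=cv2.INTER_CUBIC) for a in(q,p)])[:,:,::-1])
E
```

```text
avgF [-1.    0.07 -0.45] avgM [-0.047  0.312  0.242] sem [0.011 0.011 0.012]
t 19.65 pos [ 0.5057 -0.1231  0.1416] yawx -3.04 toolz [-0.0016  0.0011 -1.    ] q [ 0.4   0.67 -0.4   1.94  0.43  0.62 -0.33] F [-1.44  0.34 -0.57] M [-0.028  0.335  0.28 ] op 0.291
units xyz [ 0.0018 -0.0002  0.0002] rows 0.02345375826780672 w [-0.0005  0.0004 -0.1836]
```

View pics/gap.png

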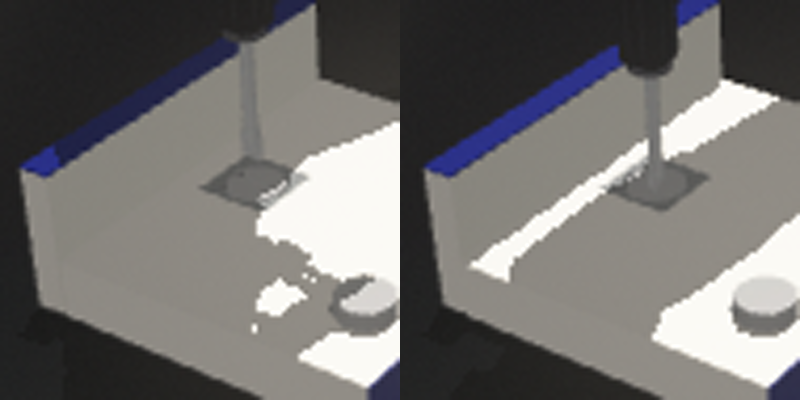

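The right half shows the blade seated in the slot, with the panel drawn in by about 1.4 px compared with the left half. The torque has begun to climb (0.24 N m), so I'll take smaller steps.

>>> apply_moves([
  {"x":0,"y":0,"z":0,"wx":0,"wy":0,"wz":0.012,"fingers":-1},
  {"x":0,"y":0,"z":0,"wx":0,"wy":0,"wz":0.01,"fingers":-1},
  {"x":0,"y":0,"z":0,"wx":0,"wy":0,"wz":0,"fingers":-1},
])

```text
clock: 20.08
tool_pos: [0.5057, -0.123, 0.1417]
eef_rot: [0.998, -0.063, -0.001, -0.001]
contact_force: [-1.5, -0.1, -0.4]
opening: 0.294
```

```bash
python3 - <<'E'
from h import *
avg(10);need((.5072,-.123,.1415),30)
E
```

```text
avgF [-1.25  0.23 -0.13] avgM [-0.022  0.371  0.295] sem [0.009 0.004 0.008]
t 20.57 pos [ 0.5057 -0.123   0.1417] yawx -7.24 toolz [-0.0016  0.0014 -1.    ] q [ 0.38  0.67 -0.38  1.94  0.41  0.61 -0.39] F [-1.   -0.25 -1.03] M [-0.052  0.378  0.314] op 0.293
units xyz [ 0.0019 -0.0002  0.0002] rows 0.02419309652085926 w [-0.0005  0.0004 -0.2069]
```

>>> apply_moves([
  {"x":0,"y":0,"z":0,"wx":0,"wy":0,"wz":0.014,"fingers":-1},
  {"x":0,"y":0,"z":0,"wx":0,"wy":0,"wz":0.01,"fingers":-1},
  {"x":0,"y":0,"z":0,"wx":0,"wy":0,"wz":0,"fingers":-1},
])

```text
clock: 20.95
tool_pos: [0.5056, -0.1229, 0.1416]
eef_rot: [0.995, -0.103, -0.001, -0.001]
contact_force: [-1.8, -0.4, -0.5]
opening: 0.289
```

```bash
python3 - <<'E'
from h import *
avg(10);need((.5072,-.123,.1415),30)
E
```

```text
avgF [-0.99 -0.03 -0.07] avgM [0.003 0.391 0.357] sem [0.007 0.009 0.008]
t 21.45 pos [ 0.5056 -0.1229  0.1416] yawx -11.82 toolz [-0.0017  0.0016 -1.    ] q [ 0.37  0.67 -0.36  1.94  0.38  0.61 -0.44] F [ 0.29  0.27 -0.78] M [-0.013  0.375  0.342] op 0.292
units xyz [ 0.0019 -0.0003  0.0002] rows 0.02515761545081426 w [-0.0006  0.0005 -0.2323]
```

>>> apply_moves([
  {"x":0,"y":0,"z":0,"wx":0,"wy":0,"wz":0.013,"fingers":-1},
  {"x":0,"y":0,"z":0,"wx":0,"wy":0,"wz":0,"fingers":-1},
  {"x":0,"y":0,"z":0,"wx":0,"wy":0,"wz":0,"fingers":-1},
])

```text
clock: 21.82
tool_pos: [0.5056, -0.1229, 0.1417]
eef_rot: [0.992, -0.125, -0.001, -0.001]
contact_force: [-1.8, 0.6, 1.1]
opening: 0.287
```

```bash
python3 - <<'E'
from h import *
avg(12);need((.5072,-.123,.1415),30)
E
```

```text
avgF [-1.52  0.16  0.52] avgM [0.015 0.435 0.387] sem [0.007 0.01  0.005]
t 22.43 pos [ 0.5056 -0.1229  0.1416] yawx -14.31 toolz [-0.0018  0.0017 -1.    ] q [ 0.36  0.67 -0.34  1.94  0.37  0.6  -0.47] F [-2.07  0.26  0.79] M [-0.001  0.435  0.417] op 0.292
units xyz [ 0.002  -0.0003  0.0002] rows 0.026155680534085204 w [-0.0006  0.0005 -0.2462]
```

>>> apply_moves([
  {"x":0,"y":0,"z":0,"wx":0,"wy":0,"wz":-0.016,"fingers":-1},
  {"x":0,"y":0,"z":0,"wx":0,"wy":0,"wz":-0.014,"fingers":-1},
  {"x":0,"y":0,"z":0,"wx":0,"wy":0,"wz":0,"fingers":-1},
])

```text
clock: 22.8
tool_pos: [0.5056, -0.1231, 0.1416]
eef_rot: [0.997, -0.075, -0.001, -0.001]
contact_force: [-1.3, 0.5, -0.3]
opening: 0.293
```

```bash
python3 - <<'E'
from h import *
avg(6);need((.5072,-.123,.1415),30)
E
```

```text
avgF [-1.25  0.47 -0.35] avgM [0.005 0.361 0.194] sem [0.011 0.011 0.018]
t 23.1 pos [ 0.5056 -0.123   0.1416] yawx -8.64 toolz [-0.0017  0.0014 -1.    ] q [ 0.38  0.67 -0.37  1.94  0.4   0.61 -0.4 ] F [-1.62  1.19  0.35] M [-0.035  0.374  0.177] op 0.294
units xyz [ 0.0019 -0.0004  0.0002] rows 0.025269642572017855 w [-0.0006  0.0005 -0.2147]
```

>>> apply_moves([
  {"x":0,"y":0,"z":0,"wx":0,"wy":0,"wz":-0.016,"fingers":-1},
  {"x":0,"y":0,"z":0,"wx":0,"wy":0,"wz":-0.014,"fingers":-1},
  {"x":0,"y":0,"z":0,"wx":0,"wy":0,"wz":0,"fingers":-1},
])

```text
clock: 23.48
tool_pos: [0.5059, -0.1232, 0.1417]
eef_rot: [1.0, -0.025, -0.001, -0.001]
contact_force: [-1.5, 0.7, 0.5]
opening: 0.289
```

```bash
python3 - <<'E'
from h import *
avg(6);need((.5072,-.123,.1415),30)
E
```

```text
avgF [-1.06  0.01 -0.07] avgM [-0.001  0.292  0.079] sem [0.009 0.01  0.016]
t 23.77 pos [ 0.5059 -0.1231  0.1417] yawx -2.95 toolz [-0.0013  0.0012 -1.    ] q [ 0.4   0.67 -0.4   1.94  0.43  0.62 -0.33] F [-0.88 -0.53 -0.14] M [-0.032  0.321  0.054] op 0.292
units xyz [ 0.0017 -0.0003  0.0002] rows 0.021824847987639902 w [-0.0005  0.0003 -0.1831]
```

>>> apply_moves([
  {"x":0,"y":0,"z":0,"wx":0,"wy":0,"wz":-0.02,"fingers":-1},
  {"x":0,"y":0,"z":0,"wx":0,"wy":0,"wz":0,"fingers":-1},
  {"x":0,"y":0,"z":-0.005,"wx":0,"wy":0,"wz":0,"fingers":-1},
  {"x":0,"y":0,"z":-0.01,"wx":0,"wy":0,"wz":0,"fingers":-1},
  {"x":0,"y":0,"z":-0.01,"wx":0,"wy":0,"wz":0,"fingers":-1},
  {"x":0,"y":0,"z":0,"wx":0,"wy":0,"wz":0,"fingers":-1},
])

```text
clock: 24.52
tool_pos: [0.5079, -0.1231, 0.1637]
eef_rot: [1.0, 0.005, 0.001, -0.001]
contact_force: [0.5, -0.0, -1.9]
opening: 0.289
```

```bash
python3 - <<'E'
from h import *
avg(6);need((.5072,-.123,.30),7.5)
p,d=snapshot("scene");np.savez("scene3.npz",p=p,d=d)
a=p[150:225,190:265]
cv2.imwrite("pics/after.png",cv2.resize(a,(600,600),interpolation=cv2.INTER_CUBIC)[:,:,::-1])
E
```

```text
avgF [ 0.15  0.14 -1.91] avgM [-0.021 -0.093 -0.005] sem [0.012 0.018 0.017]
t 24.82 pos [ 0.5068 -0.1231  0.1625] yawx 0.56 toolz [-0.      0.0016 -1.    ] q [ 0.42  0.64 -0.44  1.91  0.42  0.67 -0.26] F [ 0.27 -0.39 -1.69] M [-0.022 -0.041 -0.061] op 0.292
units xyz [ 0.0005 -0.0004 -0.1719] rows 2.2003525279078913 w [-0.0005 -0.     -0.0386]
```

View pics/after.png

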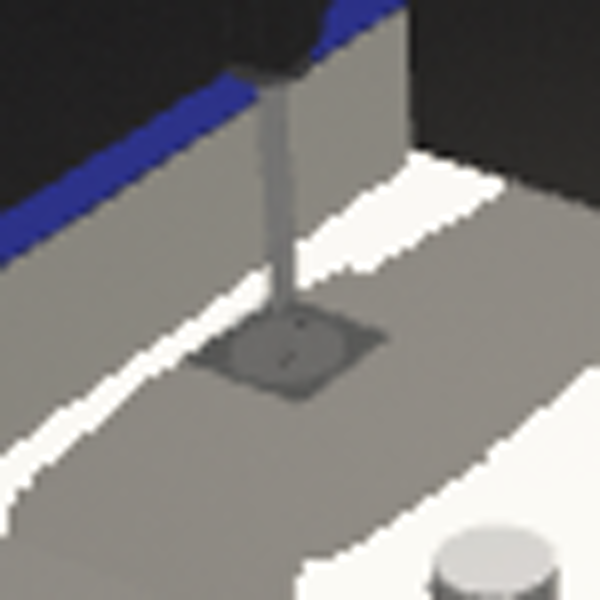

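After lifting, the slot's pip is at crop (302,322), which is scene px (227.8,190.3), so the cam has turned about 80°. The panel stands against the board. The free moment is back to zero, so the snug torque was about 0.39 N m. Now I'll return the driver.

>>> apply_moves([
  {"x":0,"y":0,"z":-0.043,"wx":0,"wy":0,"wz":0,"fingers":-1},
  {"x":0,"y":0,"z":-0.043,"wx":0,"wy":0,"wz":0,"fingers":-1},
  {"x":0,"y":0,"z":-0.043,"wx":0,"wy":0,"wz":-0.015,"fingers":-1},
  {"x":0,"y":0,"z":-0.043,"wx":0,"wy":0,"wz":-0.02,"fingers":-1},
  {"x":0,"y":0,"z":0,"wx":0,"wy":0,"wz":0,"fingers":-1},
])

```text
clock: 25.5
tool_pos: [0.5058, -0.123, 0.3024]
eef_rot: [0.998, 0.062, -0.002, -0.001]
contact_force: [-0.1, -0.3, -1.7]
opening: 0.291
```

```bash
python3 - <<'E'
from h import *
need((.4985,.2819,.31),7.5)
E
```

```text
t 25.5 pos [ 0.5058 -0.123   0.3024] yawx 7.07 toolz [-0.0042  0.0025 -1.    ] q [ 0.52  0.48 -0.57  1.73  0.29  1.03 -0.04] F [-0.1  -0.34 -1.75] M [-0.036 -0.112  0.034] op 0.291
units xyz [ 0.0532 -0.5034 -0.0082] rows 6.480383568641901 w [-0.001   0.0012 -0.0024]
```

>>> apply_moves([
  {"x":0.008,"y":-0.07,"z":-0.002,"wx":0,"wy":0,"wz":0,"fingers":-1},
  {"x":0.008,"y":-0.07,"z":-0.002,"wx":0,"wy":0,"wz":0,"fingers":-1},
  {"x":0.008,"y":-0.07,"z":-0.002,"wx":0,"wy":0,"wz":0,"fingers":-1},
  {"x":0.008,"y":-0.07,"z":-0.002,"wx":0,"wy":0,"wz":0,"fingers":-1},
  {"x":0.008,"y":-0.07,"z":0,"wx":0,"wy":0,"wz":0,"fingers":-1},
  {"x":0.008,"y":-0.07,"z":0,"wx":0,"wy":0,"wz":0,"fingers":-1},
  {"x":0.005,"y":-0.055,"z":0,"wx":0,"wy":0,"wz":0,"fingers":-1},
  {"x":0,"y":0,"z":0,"wx":0,"wy":0,"wz":0,"fingers":-1},
])

```text
clock: 26.5
tool_pos: [0.4979, 0.2657, 0.2944]
eef_rot: [0.998, 0.055, -0.012, 0.002]
contact_force: [0.2, -0.6, -2.2]
opening: 0.293
```

```bash
python3 - <<'E'
from h import *
avg(3);need((.4985,.2819,.30),7.5)
E
```

```text
avgF [-0.04 -0.56 -1.55] avgM [-0.059 -0.121  0.023] sem [0.023 0.017 0.02 ]
t 26.65 pos [0.5    0.2595 0.2948] yawx 5.83 toolz [-0.0223 -0.0095 -0.9997] q [-0.23  0.56 -0.56  1.6   0.32  1.1  -0.77] F [-0.32 -0.84 -1.73] M [-0.03  -0.163 -0.015] op 0.291
units xyz [ 0.0008 -0.028  -0.0068] rows 0.3683098068626435 w [ 0.0022  0.0074 -0.0093]
```

>>> apply_moves([
  {"x":0.0008,"y":-0.028,"z":-0.002,"wx":0.0022,"wy":0.0074,"wz":-0.009,"fingers":-1},
  {"x":0,"y":0,"z":0,"wx":0,"wy":0,"wz":0,"fingers":-1},
  {"x":0,"y":0,"z":0,"wx":0,"wy":0,"wz":0,"fingers":-1},
])

```text
clock: 27.02
tool_pos: [0.4992, 0.2798, 0.2958]
eef_rot: [0.998, 0.063, 0.001, 0.001]
contact_force: [-0.2, -0.2, -1.4]
opening: 0.292
```

```bash
python3 - <<'E'
from h import *
need((.4985,.2819,.255),7.5)
E
```

```text
t 27.02 pos [0.4992 0.2798 0.2958] yawx 7.26 toolz [ 0.0016 -0.0014 -1.    ] q [-0.26  0.56 -0.57  1.6   0.33  1.08 -0.79] F [-0.17 -0.18 -1.41] M [-0.034 -0.116 -0.068] op 0.292
units xyz [-0.0006 -0.0028  0.051 ] rows 0.654281037258954 w [ 0.0005 -0.0004 -0.0013]
```

Lowering to just above the plate: the tip is 95 mm up when the TCP is at 0.206. I'll check the position there.

>>> apply_moves([
  {"x":-0.0006,"y":-0.0028,"z":0.02,"wx":0.0005,"wy":-0.0004,"wz":0,"fingers":-1},
  {"x":0,"y":0,"z":0.03,"wx":0,"wy":0,"wz":0,"fingers":-1},
  {"x":0,"y":0,"z":0.03,"wx":0,"wy":0,"wz":0,"fingers":-1},
  {"x":0,"y":0,"z":0.012,"wx":0,"wy":0,"wz":0,"fingers":-1},
  {"x":0,"y":0,"z":0,"wx":0,"wy":0,"wz":0,"fingers":-1},
  {"x":0,"y":0,"z":0,"wx":0,"wy":0,"wz":0,"fingers":-1},
])

```text
clock: 27.78
tool_pos: [0.4989, 0.2801, 0.2178]
eef_rot: [0.998, 0.062, -0.0, 0.001]
contact_force: [-0.1, 0.3, -1.1]
opening: 0.294
```

```bash
python3 - <<'E'
from h import *
s,M=st();print((s['tool_pos']+M[:,2]*.111).round(4))
need((.4985,.2819,.127),7.5)
E
```

```text
t 27.77 pos [0.4989 0.2801 0.2178] yawx 7.08 toolz [-4.e-04 -1.e-03 -1.e+00] q [-0.28  0.64 -0.53  1.7   0.4   0.9  -0.85] F [-0.12  0.32 -1.13] M [ 0.015 -0.07  -0.005] op 0.294
[0.4988 0.28   0.1068]
t 27.77 pos [0.4989 0.2801 0.2178] yawx 7.08 toolz [-4.e-04 -1.e-03 -1.e+00] q [-0.28  0.64 -0.53  1.7   0.4   0.9  -0.85] F [-0.12  0.32 -1.13] M [ 0.015 -0.07  -0.005] op 0.294
units xyz [-0.0002 -0.0024  0.1135] rows 1.4535700275956474 w [ 0.0003  0.0002 -0.0024]
```

>>> apply_moves([
  {"x":-0.0004,"y":-0.0022,"z":0.01,"wx":0.0003,"wy":0.0002,"wz":0,"fingers":-1},
  {"x":0,"y":0,"z":0.02,"wx":0,"wy":0,"wz":0,"fingers":-1},
  {"x":0,"y":0,"z":0.02,"wx":0,"wy":0,"wz":0,"fingers":-1},
  {"x":0,"y":0,"z":0.02,"wx":0,"wy":0,"wz":0,"fingers":-1},
  {"x":0,"y":0,"z":0.02,"wx":0,"wy":0,"wz":0,"fingers":-1},
  {"x":0,"y":0,"z":0.014,"wx":0,"wy":0,"wz":0,"fingers":-1},
  {"x":0,"y":0,"z":0,"wx":0,"wy":0,"wz":0,"fingers":-1},
])

```text
clock: 28.65
tool_pos: [0.4986, 0.2822, 0.1289]
eef_rot: [0.998, 0.062, 0.0, -0.0]
contact_force: [-0.2, -0.2, -1.5]
opening: 0.29
```

```bash
python3 - <<'E'
from h import *
avg(3);need((.4985,.2819,.126),7.5)
E
```

```text
avgF [-0.42 -0.45 -1.69] avgM [-0.025 -0.048  0.002] sem [0.015 0.017 0.013]
t 28.8 pos [0.4995 0.2829 0.1304] yawx 7.06 toolz [ 0.0028  0.0022 -1.    ] q [-0.33  0.75 -0.46  1.79  0.49  0.71 -0.94] F [-0.1  -0.4  -1.76] M [-0.006 -0.021  0.034] op 0.29
units xyz [-0.0014  0.0012  0.0055] rows 0.07402068726106772 w [-0.0006 -0.001  -0.0024]
```

>>> apply_moves([
  {"x":-0.0014,"y":0.001,"z":0.005,"wx":-0.0006,"wy":-0.001,"wz":0,"fingers":-1},
  {"x":0,"y":0,"z":0,"wx":0,"wy":0,"wz":0,"fingers":-1},
  {"x":0,"y":0,"z":0,"wx":0,"wy":0,"wz":0,"fingers":-1},
])

```text
clock: 29.18
tool_pos: [0.4992, 0.2825, 0.1274]
eef_rot: [0.998, 0.061, 0.001, -0.001]
contact_force: [0.8, 0.2, -1.6]
opening: 0.295
```

```bash
python3 - <<'E'
from h import *
avg(3);need((.4985,.2819,.126),7.5)
E
```

```text
avgF [ 0.32 -0.02 -1.6 ] avgM [-0.023 -0.081 -0.013] sem [0.003 0.027 0.02 ]
t 29.32 pos [0.4991 0.2824 0.1273] yawx 7.04 toolz [ 0.0017  0.001  -1.    ] q [-0.33  0.76 -0.46  1.79  0.49  0.71 -0.94] F [ 0.88 -0.34 -1.33] M [-0.029 -0.136 -0.051] op 0.293
units xyz [-0.0008  0.0006  0.0016] rows 0.024376470507472856 w [-0.0003 -0.0006 -0.0025]
```

>>> apply_moves([
  {"x":-0.0006,"y":0.0004,"z":0.0016,"wx":-0.0003,"wy":-0.0006,"wz":0,"fingers":-1},
  {"x":0,"y":0,"z":0,"wx":0,"wy":0,"wz":0,"fingers":-1},
  {"x":0,"y":0,"z":0.0005,"wx":0,"wy":0,"wz":0,"fingers":-1},
  {"x":0,"y":0,"z":0,"wx":0,"wy":0,"wz":0,"fingers":-1},
])

```text
clock: 29.82
tool_pos: [0.4988, 0.2821, 0.1261]
eef_rot: [0.998, 0.061, 0.0, 0.0]
contact_force: [0.2, -0.0, -0.9]
opening: 0.289
```

```bash
python3 - <<'E'
from h import *
avg(3);need((.4985,.2819,.126),7.5)
E
```

```text
avgF [ 0.05 -0.39  1.41] avgM [-0.101  0.028 -0.024] sem [0.014 0.004 0.01 ]
t 29.98 pos [0.4988 0.2822 0.126 ] yawx 7.04 toolz [ 4.e-04  0.e+00 -1.e+00] q [-0.33  0.76 -0.46  1.79  0.49  0.7  -0.94] F [ 0.42 -0.03  1.04] M [-0.121  0.035 -0.031] op 0.286
units xyz [-0.0004  0.0003  0.    ] rows 0.006339982436894543 w [ 0.     -0.0001 -0.0025]
```

Contact at the expected height, so the collar is on the plate. I'll open the jaws and go up.

>>> apply_moves([
  {"x":0,"y":0,"z":0,"wx":0,"wy":0,"wz":0,"fingers":1},
  {"x":0,"y":0,"z":0,"wx":0,"wy":0,"wz":0,"fingers":1},
  {"x":0,"y":0,"z":0,"wx":0,"wy":0,"wz":0,"fingers":1},
  {"x":0,"y":0,"z":0,"wx":0,"wy":0,"wz":0,"fingers":1},
  {"x":0,"y":0,"z":0,"wx":0,"wy":0,"wz":0,"fingers":1},
  {"x":0,"y":0,"z":0,"wx":0,"wy":0,"wz":0,"fingers":1},
])

```text
clock: 30.72
tool_pos: [0.4992, 0.2826, 0.1261]
eef_rot: [0.998, 0.061, 0.001, -0.0]
contact_force: [0.1, 0.5, 0.1]
opening: 0.944
```

>>> apply_moves([
  {"x":0,"y":0,"z":-0.02,"wx":0,"wy":0,"wz":0,"fingers":1},
  {"x":0,"y":0,"z":-0.04,"wx":0,"wy":0,"wz":0,"fingers":1},
  {"x":0,"y":0,"z":-0.04,"wx":0,"wy":0,"wz":0,"fingers":1},
  {"x":0,"y":0,"z":-0.04,"wx":0,"wy":0,"wz":0,"fingers":1},
  {"x":0,"y":0,"z":0,"wx":0,"wy":0,"wz":0,"fingers":1},
])

```text
clock: 31.35
tool_pos: [0.4992, 0.2834, 0.2457]
eef_rot: [0.998, 0.062, 0.002, -0.001]
contact_force: [0.3, -0.1, 0.5]
opening: 0.999
```

```bash
python3 - <<'E'
from h import *
st()
A=np.load("scene0.npz")['p'];p,d=snapshot("scene")
t0=np.load("top0.npz");tp,td=snapshot("top");np.savez("top4.npz",p=tp,d=td);np.savez("scene4.npz",p=p,d=d)
r=lambda a:cv2.resize(a,(400,300),interpolation=cv2.INTER_CUBIC)
im=np.vstack([np.hstack([r(p[150:270,320:480]),r(tp[190:310,265:425])]),np.hstack([r(t0['p'][215:275,310:390]),r(tp[215:275,310:390])])])
cv2.imwrite("pics/fin.png",im[:,:,::-1])
for n,b in((0,t0['p']),(4,tp)):
    h=cv2.cvtColor(b,cv2.COLOR_RGB2HSV);m=(h[:,:,0]>105)&(h[:,:,0]<130)&(h[:,:,1]>120)&(h[:,:,2]>40);m[:,:350]=0;m[:,380:]=0;m[:190]=0;m[300:]=0
    v,u=np.nonzero(m);W=np.array([cast("top",x,y,.09)[:2]*1000 for x,y in zip(u,v)],np.float32);print(n,len(W),cv2.minAreaRect(W))
E
```

```text
t 31.35 pos [0.4992 0.2834 0.2457] yawx 7.09 toolz [ 0.003   0.0031 -1.    ] q [-0.27  0.61 -0.55  1.67  0.37  0.96 -0.83] F [ 0.28 -0.11  0.47] M [-0.058 -0.1    0.023] op 0.999
0 657 ((502.35992431640625, -175.84873962402344), (20.091819763183594, 245.38075256347656), 83.93020629882812)
4 665 ((501.898193359375, -173.99957275390625), (20.306293487548828, 244.90455627441406), 83.94444274902344)
```

View pics/fin.png

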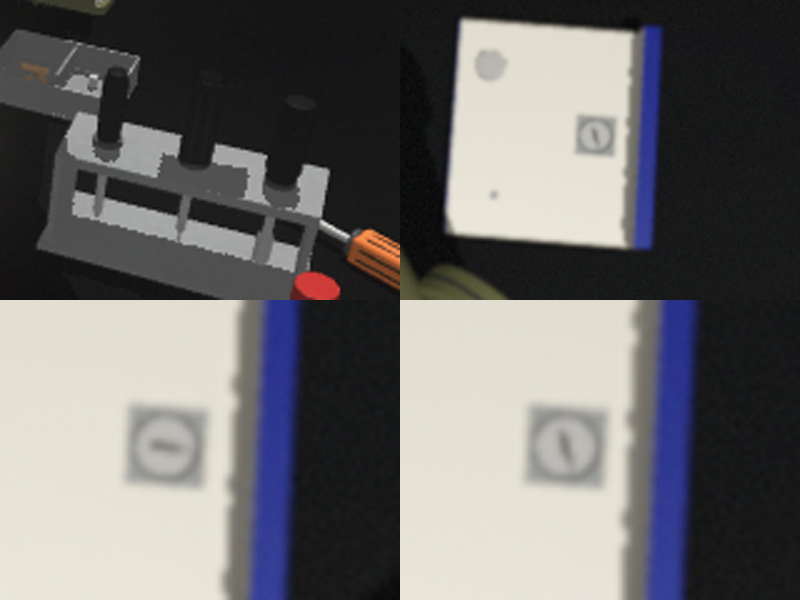

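The driver hangs upright in the middle hole again, the slot has turned, and the panel is against the board. But one orange look-alike now lies at the right of the stand. I'll check the full picture.

```bash
python3 - <<'E'
from h import *
a=np.load("scene1.npz")['p'];b=np.load("scene4.npz")['p'];c=np.load("top4.npz")['p']
r=lambda x:cv2.resize(x,(400,300))
cv2.imwrite("pics/full.png",np.clip(1.6*np.vstack([np.hstack([r(a),r(b)]),np.hstack([r(np.load("top1.npz")['p']),r(c)])]).astype(float),0,255)[:,:,::-1])
E
```

```text
[ WARN:0@0.103] global loadsave.cpp:1063 imwrite_ Unsupported depth image for selected encoder is fallbacked to CV_8U.
```

View pics/full.png

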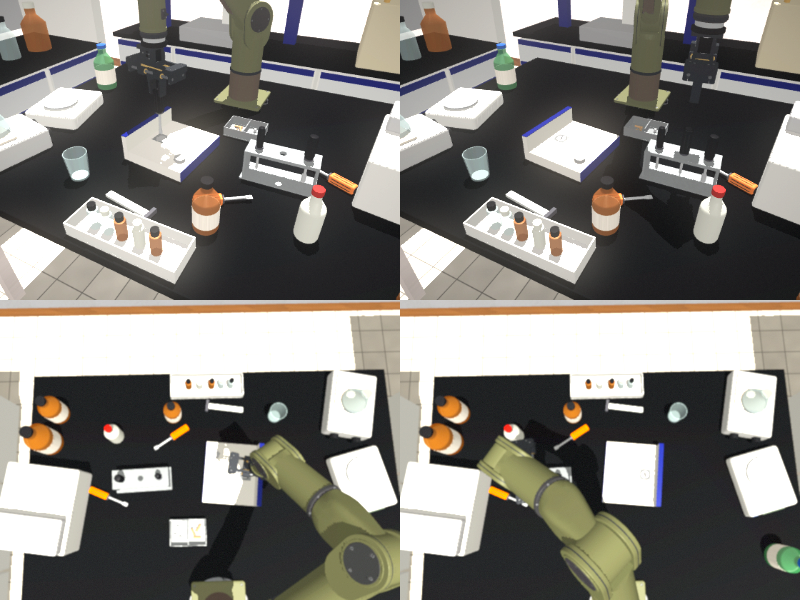

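Both orange look-alikes already lay on the bench at 10.5 s (left pictures). I'll check whether they were leaning from the start, and the driver's final pose, before handing in.

```bash
python3 - <<'E'
from h import *
for k in("0","4"):
    D=np.load(f"scene{k}.npz");C=cloud("scene",D['d']);ok=(D['d']>0)
    m=ok&(C[:,:,2]>.168)&(C[:,:,2]<.185)&(abs(C[:,:,0]-.497)<.045)&(abs(C[:,:,1]-.282)<.04)
    print(k,"handle top",m.sum(),C[m].mean(0).round(4),"zmed",np.median(C[m][:,2]).round(4))
    col=ok&(C[:,:,2]>.10)&(C[:,:,2]<.19)&(abs(C[:,:,0]-.497)<.03)&(abs(C[:,:,1]-.282)<.03)
    for a in(.11,.13,.15,.165):
        q=col&(abs(C[:,:,2]-a)<.006);print("  z",a,C[q].mean(0)[:2].round(4) if q.any() else None)
# orange lean at t=0: handle axis at two heights
D=np.load("scene0.npz");C=cloud("scene",D['d']);p=D['p'].astype(int);o=(p[:,:,0]>130)&(p[:,:,2]<90)&(p[:,:,0]>p[:,:,2]*2)&(D['d']>0)
for c in((.6,.27),(.39,.322)):
    for lo,hi in((.08,.10),(.10,.12),(.12,.14),(.14,.16)):
        q=o&(C[:,:,2]>lo)&(C[:,:,2]<hi)&(np.hypot(C[:,:,0]-c[0],C[:,:,1]-c[1])<.07)
        print("orange",c,lo,C[q].mean(0).round(3) if q.any() else None)
st()
E
```

```text
0 handle top 137 [0.504  0.2832 0.1757] zmed 0.1768
  z 0.11 [0.5099 0.284 ]
  z 0.13 [0.51   0.2845]
  z 0.15 [0.5097 0.2847]
  z 0.165 [0.5099 0.2845]
4 handle top 141 [0.5041 0.2832 0.1755] zmed 0.1765
  z 0.11 [0.5101 0.2843]
  z 0.13 [0.5103 0.2835]
  z 0.15 [0.51   0.2841]
  z 0.165 [0.5103 0.284 ]
orange (0.6, 0.27) 0.08 [0.613 0.275 0.094]
orange (0.6, 0.27) 0.1 [0.613 0.273 0.11 ]
orange (0.6, 0.27) 0.12 [0.613 0.274 0.13 ]
orange (0.6, 0.27) 0.14 [0.613 0.273 0.152]
orange (0.39, 0.322) 0.08 [0.403 0.322 0.093]
orange (0.39, 0.322) 0.1 [0.403 0.323 0.11 ]
orange (0.39, 0.322) 0.12 [0.401 0.325 0.13 ]
orange (0.39, 0.322) 0.14 [0.401 0.324 0.152]
t 31.45 pos [0.4979 0.2818 0.2429] yawx 7.1 toolz [-1.2e-03 -6.0e-04 -1.0e+00] q [-0.27  0.62 -0.55  1.67  0.38  0.96 -0.83] F [-0.12 -0.08  0.5 ] M [ 0.029 -0.083 -0.01 ] op 1.001
```

```bash
python3 -c "
from plant import *
print(finish_job())"
```

```text
the job is handed in; nothing more can be done
None
```

The job is handed in at about 31.5 s: the cam is tightened, the panel is drawn up, and the driver is back in its hole. One thing went differently from "leave everything else standing": both orange look-alike drivers are lying on the bench.

- **Tightening:** I took the black square-handled driver from the middle hole and seated it about 5.5 mm deep in the slot. I turned the cam clockwise and stopped at a held torque of about 0.39 N m. The free reading afterwards was about 0. The blade pressed down with no more than about 3 N.
- **Panel:** It moved about 1.9 mm towards the board in the top picture, slightly more than the 1.2 to 1.8 mm gap given. It stands parallel to the board within about 0.1°. I judged the gap closed from that shift and the torque climb; I could not see the last fraction of a millimetre.
- **Driver:** Its handle is within about 1 mm of where it was at the start and upright. The gripper is open above it, touching nothing.
- **Orange drivers:** Both stood on their blade tips in the first picture and were already down by 10.5 s. The force readings between moves showed no knock, and by the stated sizes the gripper had about 2 cm of clearance. They most likely tipped over on their own, but I did not see it happen and did not touch them afterwards.
- **Other objects:** In the last pictures I saw none of the others moved, though the arm hid part of the top view.

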